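Load the tilted welding jig and clamp the tube

TASK

Load the square steel tube into the tilted welding jig: lay it flat on the bed between the side guides and slide it right down against the yellow lower end stop. Then swing the green gate over onto the tube, and after that flip the red cam lever over the gate and press it fully home so that the tube is firmly clamped. Leave the other things on the bench where they are.

Things in the scene. Friction and masses are not known exactly. Their poses are not given: they have to be found in the camera images.
- tube_center (a point): Centre of the workpiece: a bright square hollow tube 130 mm long (its own x), 40 x 40 mm, 3 mm wall, 0.3 to 0.6 kg, lying loose and flat on the bench, so this point is 20 mm above it. Both ends are alike.
- seat (a point): Point on the grey bed (230 x 245 mm, fixed, inclined 30 deg) where the middle of the tube's underside belongs. Axes: x = straight up the slope (roughly towards the robot), y = across it, z = out of the bed, leaning 30 deg away from the robot. All 'bed' coordinates (x,y,z in mm) are from this point in these axes. Not slippery: the tube does not slide down by itself.
- stop (a point): Middle of the yellow lower end stop's face, bed (-65, 0, 16); the stop is 56 wide, 32 high. The tube at home reaches along x from -65 to +65, 40 high. Four side guides, 14 high, have inner faces at y = +-24, at x -61 to -36 and 32 to 58; beside the tube between them there is nothing.
- gate (a joint): Green gate: bar 177 mm long from hinge to tip, 32 wide (bed x 40 to 72), 12 thick, hinged along bed x at the bed's +y side. 0 = clamped shut, lying across the tube towards -y; grows as it opens; starts 1.65 to 1.9 rad, standing up, leaning out to +y. Stiff hinge (0.32 N m): stays where it is left. Comes to rest on the tube at about 0.05 rad; the lever presses it on to 0.
- gate_hinge (a point): Centre of the gate's hinge line; in the bed frame (56, 85, 47). When shut the bar's top is 12 above it.
- gate_tip (a point): Free end of the gate, on its top (outer) face: 177 mm along the bar from the hinge, 12 mm off the hinge line. At angle q it lies in the bed frame at y = 85 - 177 cos q + 12 sin q, z = 47 + 177 sin q + 12 cos q.
- heel (a point): Lower end of the steel heel under the gate (bed x 68.5 to 78.5, 30 wide, 26 deep). With the gate shut it stands close behind the tube's upper end. It only passes if the tube is within 3 mm of the lower stop; otherwise it lands on the tube and the gate stays up.
- pad: Sprung black rubber pad under the gate over the tube's middle line at bed x 48: disc 26 mm across, 10 thick, origin at the middle of its lower face. Spring 4 N per mm; shutting the lever squeezes it about 4 mm.
- lever (a joint): Red cam lever: bar 118 mm long from its hinge, 22 wide (bed x 45 to 67), 12 thick, hinged along bed x at the bed's -y side. 0 = fully home on its end stop, lying over the gate, pointing to +y; grows as it opens; starts 1.65 to 1.9 rad, standing up, leaning out to -y. Stiff hinge (0.42 N m, 4 N at the tip, 2 N more while squeezing the pad): stays where it is left.
- lever_hinge (a point): Centre of the lever's hinge line; in the bed frame (56, -109, 66). A steel roller 26 mm along the lever from here bears on the gate's free end over about the last 0.3 rad and presses the gate down, so the gate must be down first.
- lever_tip (a point): Free end of the lever on its top (outer) face: 118 mm along the bar, 9 mm off the hinge line. At angle q in the bed frame: y = -109 + 118 cos q - 9 sin q, z = 66 + 118 sin q + 9 cos q.
- angle: Bystander: rusty angle-iron offcut 120 mm long, lying beside the tube. Leave alone. Origin under its centre.
- hammer: Bystander: hammer 200 mm long on the bench. Leave alone.
- can: Bystander: yellow spray can 120 mm tall, 56 mm across. Leave alone.
There are look-alikes about, which are no part of the job. Several things look just like the part that bears tube_center: the one meant starts farthest to the robot's left.

How it is judged (in metres and radians):
On the way, in this order (a step that is already met when the one before it is completed fails the run):
1. the tube lies flat in the jig against the lower stop (x of tube_center in the frame of seat between -0.003 and 0.003 m and y of tube_center in the frame of seat between -0.006 and 0.006 m and z of tube_center in the frame of seat below 0.023 m and angle between the x axis of tube_center and the x axis of seat, either way round below 0.05 rad and value of joint gate above 0.3 rad and value of joint lever above 0.8 rad), for 0.2 s.
2. the gate is down on the tube, the lever still open (value of joint gate below 0.1 rad and value of joint lever above 0.8 rad), for 0.2 s.
3. the cam lever is home (value of joint lever below 0.07 rad), for 0.2 s.
At the end, for the whole second after the job is handed in: Tube flat on the bed between the guides, within 3 mm of home along the slope (against the lower stop) and 6 mm across, aligned within 0.05 rad; gate shut within 0.03 rad; lever within 0.07 rad of home and at rest; the sprung pad presses the tube with more than 5 N (value of joint lever below 0.07 rad and value of joint gate between -0.03 and 0.03 rad and contact force between pad and tube above 5 N and x of tube_center in the frame of seat between -0.003 and 0.003 m and y of tube_center in the frame of seat between -0.006 and 0.006 m and z of tube_center in the frame of seat below 0.023 m and angle between the x axis of tube_center and the x axis of seat, either way round below 0.05 rad and velocity of joint lever between -0.05 and 0.05 rad/s); the robot touches nothing.
It fails at once if a bystander (angle iron, hammer or can) is shifted by more than 30 mm (distance of any of angle, hammer, can from where it was at the start of the episode above 0.03 m).
It also fails if it takes over 61 s, if anything falls off the work surface, if the arm or the gripper's body presses on something with over 40 N, if the wrist force passes 120 N, or if a joint passes its speed limit or range.

ROBOT

A 7-joint arm with a two-finger parallel gripper is mounted at the origin on the work surface. World frame = base frame: x ahead of the robot, y to its left, z up, the work surface at z = 0. Lengths are in m, angles in degrees, forces in N, time in s.
With the tool pointing down it reaches from about 0.425 to 0.825 m from the base axis. Payload 3.6 kg.
Tool frame: the origin (TCP) lies at the very end of the fingers, on their centre line; the grasp point (between the pads) lies 19 mm behind it (bot.grasp_offset is the distance from the TCP to the grasp point, in m); z points along the fingers, y is the line along which they close (so a half turn about z gives the same grasp; the last joint's range is limited). The gripper opens to 85 mm and grips with 20 to 120 N. Pads are 22 mm wide; open, the fingers measure 114 mm over their backs; the gripper's body (76 mm by 85 mm) begins 54 mm behind the grasp point. The pads swing forward as they close: fully open they stand 13 mm farther back than shut.
Start: joints at [72.451, 35.231, -0.722, 81.555, 0.464, 63.22, -2.315], TCP at [0.18, -0.625, 0.231] pointing down, gripper open.
Joint ranges: [-178.69, 178.69], [-17.37, 117.87], [-77.05, 75.6], [15.02, 138.74], [-78.02, 258.01], [0.78, 113.62], [-162.83, 162.83]. Speed limits (degrees/s): [159.86, 159.86, 180, 180, 180, 180, 180].

INTERFACE

Orientations are given as a 3x3 rotation matrix whose columns are the frame's x, y, z axes.
In Python, from workcell import bot gives the robot as it stands.
- The arm moves only by the tool send_rows, never from a script. Its argument "motion" is a list of rows, each an object with "jaw": the opening, from 0 (shut) to 1 (fully open); "dp": the shift along the tool's x, y, z in mm, a list of three; "rotation": the turn, a rotation vector about the tool's x, y, z in degrees, a list of three. A call has exactly 10 rows; each row shifts and turns the commanded pose from where the row before left it, along the tool's axes as they then stand; what a row does not reach is not made up. A row lasts 1/12 s, in which the tool goes at most 41.7 mm and 7.16 degrees, less where a joint would pass 70% of its speed; a pose out of reach is approached as far as the arm can. A call is refused whole if a number of a shift passes 41.7 or a number of a turn 7.16, either way. A call with a gripper value outside its range is refused whole. The fingers move at their own pace and stop on an object; "newtons" is the grip in N (left out, the last holds). Time passes only in rows, so rows that do not move let the fingers close, or fill a call up. It gives the time, the measured TCP pose, the force, the opening and the grip force at its end, in the units of the state.
- bot.sense(): the state, without advancing time (a new reading comes with each control period).
- bot.get_image(name): name is "scene" or "top"; returns the picture (384x512x3 uint8, red, green, blue); there is no depth.
- bot.camera_info(name): a dict with "fov_y" (degrees; the focal length in pixels is half the picture's height over the tangent of half this angle, whatever the lens; pixels are square), "cx", "cy" (the principal point, pixels), "k1" (the pictures are not rectified: a ray, as slopes to the right and down, at radius r is drawn at 1 + k1 r^2 times it, then the intrinsics apply), "rvec" (rotation vector, rad) and "tvec" (3), from world to camera coordinates, as OpenCV has them. Camera axes: x right, y down, z forward; pixel columns grow to the right and rows downward; lengths in m; the calibration is good to about 2 mm. A picture is of the moment at which its call begins. camera_info takes no time and is no camera call.
- bot.close_job(): hands the job in; it is judged then, once.
The state is a dict: "clock": time; "joints": joint angles; "joint_vel": joint speeds; "effort": joint torques, N m; "tool_pos": TCP position; "ee_rot": TCP orientation; "contact_force": force on the tool from outside, world axes, zero at the start; "moment": the same for the moment, N m; "grip_width": finger opening in m; "grip_force": force on a finger pad.
Only numpy, scipy, OpenCV 4.12 (cv2) and the standard library are available. Lean on these libraries where they do the work, as an engineer would, in place of code of your own. Each camera call takes 0.05 s, during which the arm holds its last target. There are 200 camera calls.

## Working session

There is one attempt and no reset: what is moved stays moved. The work goes in short steps, Python scripts to look and compute and a tool call to move; the robot and the scene stay as the last step left them, time stands still between calls to the robot, and variables do not carry over. Pictures are saved under pics/ and viewed, at most 10 in all, crops included, and the job is handed in when it is done.

Besides the shell and the picture viewer there is one more tool, called after "Request:" as name(argument=value, ...), one argument or row to a line, values as JSON. send_rows: Moves the arm, as the interface text tells. Its arguments: {"type":"object","properties":{"motion":{"type":"array"},"newtons":{"type":"number"}},"required":["motion"]}

```bash
mkdir -p pics; python3 - <<'E'
from workcell import bot
import cv2
for n in("scene","top"):
    im=bot.get_image(n); cv2.imwrite(f"pics/{n}0.png",im[:,:,::-1]); print(n,bot.camera_info(n))
s=bot.sense(); print(s)
E
```

```text
scene {'fov_y': 48.025458457161115, 'cx': 247.13642268194664, 'cy': 192.5626135178847, 'k1': -0.09667009201394464, 'rvec': array([ 2.28135574,  0.63547979, -0.27043577]), 'tvec': array([-0.46823239, -0.11381097,  1.61521882])}
top {'fov_y': 49.86457246359235, 'cx': 253.7730980958548, 'cy': 187.0337571703205, 'k1': -0.06934988009856388, 'rvec': array([ 2.04899892, -2.17219533,  0.24036998]), 'tvec': array([-0.01541923,  0.59133249,  1.24863507])}
{'clock': 0.1, 'joints': array([72.45282155, 35.28281365, -0.72204335, 81.63256924,  0.46329059,
       63.22025437, -2.31450142]), 'joint_vel': array([ 0.04771292, -0.11412268,  0.07237077, -0.17389336,  0.07307823,
       -0.01046191, -0.05105443]), 'effort': array([ 1.06715750e-03, -4.70384753e+01,  2.60157343e-01, -1.71572614e+01,
        1.00947294e-02,  5.87746297e-03, -2.59572732e-05]), 'tool_pos': array([ 0.1792941 , -0.62406015,  0.23026169]), 'ee_rot': array([[ 9.61108527e-01,  2.76170163e-01, -6.63859011e-04],
       [ 2.76170960e-01, -9.61105962e-01,  2.22032707e-03],
       [-2.48507654e-05, -2.31731386e-03, -9.99997315e-01]]), 'contact_force': array([-0.50275123, -0.05329469, -0.85030364]), 'moment': array([0.00728335, 0.04197898, 0.01867897]), 'grip_force': 0.0, 'grip_width': 0.08511489051696333}
```

View pics/scene0.png

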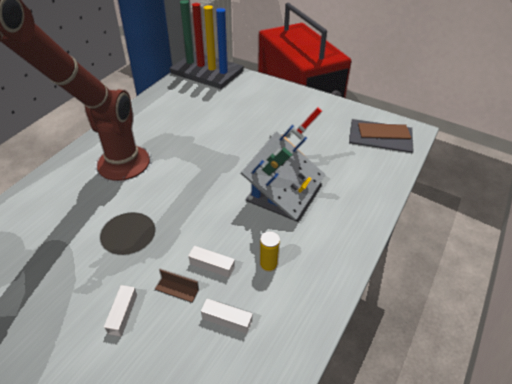

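View pics/top0.png

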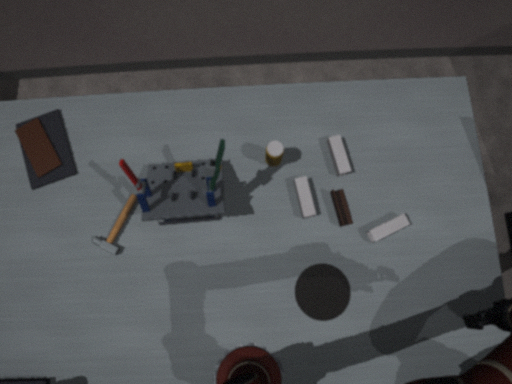

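Robot's left is image-left in the top view (the arm at y=-0.62 is on the right). The tube candidates in top are A (305,196), B (340,154) and C (389,228). A has the largest y, so it should be the one meant. I'll check it in an enlarged crop along with the jig.

```bash
cat > h.py <<'E'
import numpy as np, cv2
from workcell import bot
def cam(n):
    c=bot.camera_info(n); f=192/np.tan(np.radians(c['fov_y']/2))
    K=np.array([[f,0,c['cx']],[0,f,c['cy']],[0,0,1]]); d=np.array([c['k1'],0,0,0.])
    return K,d,np.array(c['rvec']),np.array(c['tvec'])
def proj(n,P):
    K,d,r,t=cam(n); return cv2.projectPoints(np.asarray(P,float).reshape(-1,3),r,t,K,d)[0].reshape(-1,2)
def ray(n,uv):
    K,d,r,t=cam(n); p=cv2.undistortPoints(np.asarray(uv,float).reshape(-1,1,2),K,d,
      criteria=(3,50,1e-10)) if 0 else cv2.undistortPoints(np.asarray(uv,float).reshape(-1,1,2),K,d)
    p=p.reshape(-1,2); R=cv2.Rodrigues(r)[0]
    return -R.T@t, np.c_[p,np.ones(len(p))]@R
def onz(n,uv,z):
    o,d=ray(n,uv); return o+d*((z-o[2])/d[:,2])[:,None]
def crop(im,x0,y0,w,h,s):
    return cv2.resize(im[y0:y0+h,x0:x0+w],None,fx=s,fy=s,interpolation=cv2.INTER_CUBIC)
E
python3 - <<'E'
from h import *
t=cv2.imread("pics/top0.png");s=cv2.imread("pics/scene0.png")
a=crop(t,110,130,130,100,6);cv2.imwrite("pics/c1.png",cv2.convertScaleAbs(a,alpha=1.8))
a=crop(s,230,100,100,120,5);b=crop(t,285,120,50,120,5)
cv2.imwrite("pics/c2.png",np.hstack([cv2.convertScaleAbs(a,alpha=1.3),cv2.convertScaleAbs(b,alpha=1.3)]))
for z in(0.04,):
    print(onz("top",[[305,196],[340,154],[389,228]],z))
g=t.min(axis=2); 
n,l,st,c=cv2.connectedComponentsWithStats((g>150).astype(np.uint8))
for i in range(1,n):
    if st[i,4]>100: print(st[i],c[i],cv2.minAreaRect(np.argwhere(l==i)[:,::-1].astype(np.float32)))
E
```

```text
[[ 0.55561002 -0.21369447  0.04      ]
 [ 0.69009284 -0.34199048  0.04      ]
 [ 0.43572124 -0.47442519  0.04      ]]
```

View pics/c1.png

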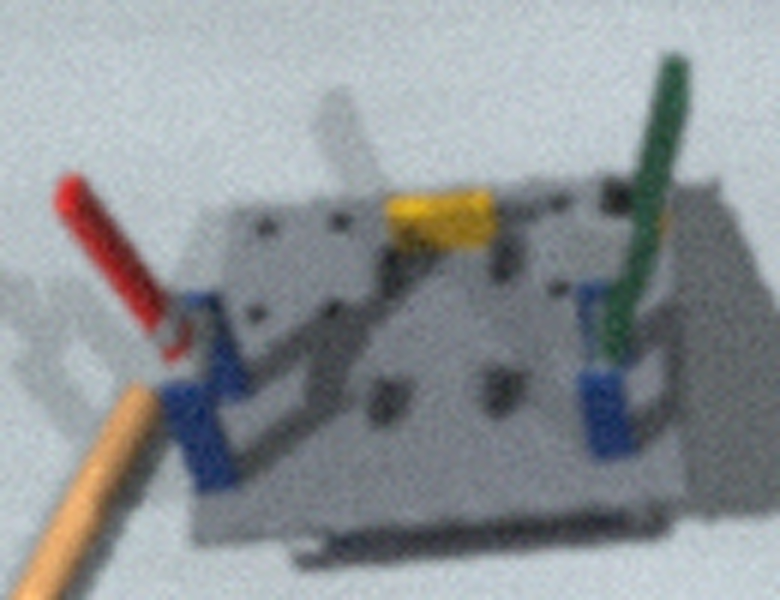

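View pics/c2.png

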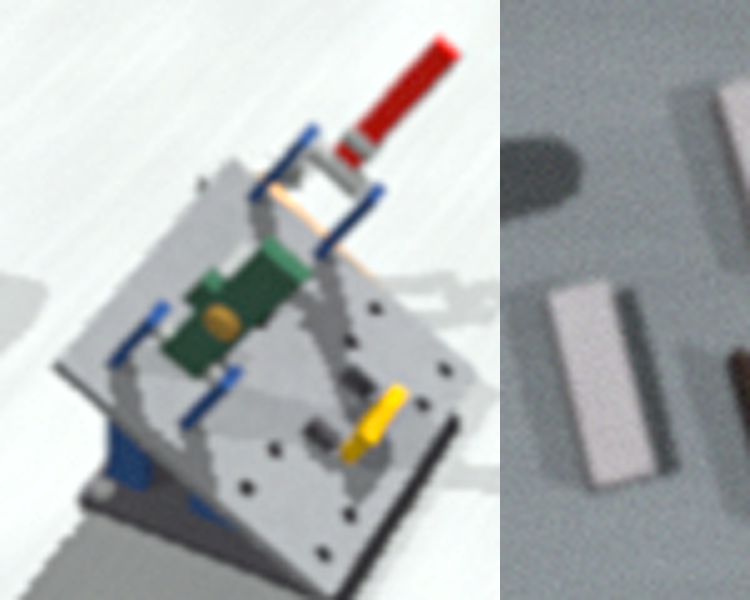

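```bash
cat > fit.py <<'E'
from h import *
from scipy.optimize import least_squares
def T(p): # seat xyz, yaw
    c,s=np.cos(p[3]),np.sin(p[3]); Rz=np.array([[c,-s,0],[s,c,0],[0,0,1]])
    k,q=np.cos(np.pi/6),.5
    # bed x: towards robot & up ; z: out, leaning away
    R=np.c_[[-k,0,q],[0,-1,0],[q,0,k]]
    return Rz@R,np.array(p[:3])
def gate(q,x,a,o): return [x,85-a*np.cos(q)+o*np.sin(q),47+a*np.sin(q)+o*np.cos(q)]
def lev(q,x,a,o): return [x,-109+a*np.cos(q)-o*np.sin(q),66+a*np.sin(q)+o*np.cos(q)]
if __name__=="__main__":
    tc=lambda x,y:((x+.5)/6-.5+110,(y+.5)/6-.5+130); sc=lambda x,y:((x+.5)/5-.5+230,(y+.5)/5-.5+100)
    def model(p):
        x0,y0,qg,ql=p[4:8]
        A=[("top",tc(400,250),[-65,-28,0]),("top",tc(497,243),[-65,28,0]),("top",tc(451,264),[-48.5,0,7]),("top",tc(446,397),[45,0,7]),
        ("top",tc(718,185),[x0,y0+245,0]),("top",tc(685,500),[x0+230,y0+245,0]),("top",tc(195,543),[x0+230,y0,0]),("top",tc(207,212),[x0,y0,0]),
        ("scene",sc(55,367),[x0+230,y0+245,0]),("scene",sc(235,160),[x0+230,y0,0]),("scene",sc(480,385),[x0,y0,0]),("scene",sc(332,598),[x0,y0+245,0]),
        ("scene",sc(337,408),[-48.5,0,7]),
        ("top",tc(675,62),gate(qg,56,177,6)),("top",tc(70,188),lev(ql,56,118,3)),("scene",sc(447,50),lev(ql,56,118,3)),
        ("scene",sc(288,260),gate(qg,56,177,6)),("scene",sc(222,322),gate(qg,48,85,-9))]
        R,t=T(p); 
        return A,np.array([proj(n,R@(np.array(b)/1e3)+t)[0]-u for n,u,b in A])
    f=lambda p:model(p)[1].ravel()
    r=least_squares(f,[.7,.13,.1,0,-90,-122,1.75,1.75],loss="soft_l1",x_scale=[.01,.01,.01,.05,10,10,.1,.1])
    print(np.round(r.x,4)); A,e=model(r.x)
    for a,b in zip(A,e): print(a[0],a[2],b.round(1))
    P=np.array([onz("top",[u],.04)[0] for u in[(295,178.4),(306.6,176.4),(316,214),(304,217.4)]])
    print(P,P.mean(0)); d=(P[3]+P[2]-P[0]-P[1])/2; print(np.linalg.norm(d),np.degrees(np.arctan2(d[1],d[0])),np.linalg.norm(P[1]+P[2]-P[0]-P[3])/2)
    print("cam",[ray(n,[[0,0]])[0] for n in("top","scene")])
E
python3 fit.py
```

```text
[ 5.973000e-01  1.662000e-01  9.160000e-02  2.720000e-02 -1.132033e+02
 -1.227836e+02  1.840500e+00  1.813900e+00]
top [-65, -28, 0] [0.3 1.3]
top [-65, 28, 0] [1.4 1. ]
top [-48.5, 0, 7] [-0.1  0.4]
top [45, 0, 7] [-0.4  0.2]
top [np.float64(-113.20333198332898), np.float64(122.21641852552665), 0] [-6.6 -2. ]
top [np.float64(116.79666801667102), np.float64(122.21641852552665), 0] [ 0.9 -0.5]
top [np.float64(116.79666801667102), np.float64(-122.78358147447335), 0] [-0.8 -0.7]
top [np.float64(-113.20333198332898), np.float64(-122.78358147447335), 0] [ 4.7 -0.4]
scene [np.float64(116.79666801667102), np.float64(122.21641852552665), 0] [ 0.  -0.9]
scene [np.float64(116.79666801667102), np.float64(-122.78358147447335), 0] [-0.5 -0.5]
scene [np.float64(-113.20333198332898), np.float64(-122.78358147447335), 0] [-0.4 -2.2]
scene [np.float64(-113.20333198332898), np.float64(122.21641852552665), 0] [-0.4  0.7]
scene [-48.5, 0, 7] [0.8 1.1]
top [56, np.float64(137.94559230003588), np.float64(216.00226109729533)] [0.3 2.9]
top [56, np.float64(-140.31914309826655), np.float64(179.80734280172922)] [0.2 0.5]
scene [56, np.float64(-140.31914309826655), np.float64(179.80734280172922)] [0.8 0.3]
scene [56, np.float64(137.94559230003588), np.float64(216.00226109729533)] [0.6 0.5]
scene [48, np.float64(98.97403536050456), np.float64(131.32512280301387)] [ 7.1 -2.6]
[[ 0.61576279 -0.18608069  0.04      ]
 [ 0.62027764 -0.2244913   0.04      ]
 [ 0.49500377 -0.24397698  0.04      ]
 [ 0.48635857 -0.20460374  0.04      ]] [ 0.55435069 -0.21478818  0.04      ]
0.12874935952116187 -171.5117006656208 0.03944462158835598
cam [array([ 0.30773129, -0.02840965,  1.34666096]), array([ 1.04044411, -0.80435638,  1.05433071])]
```

```bash
python3 - <<'E'
s=open('fit.py').read()
s=s.replace('("top",tc(718,185),[x0,y0+245,0]),','').replace(',("top",tc(207,212),[x0,y0,0])','').replace(',("scene",sc(222,322),gate(qg,48,85,-9))','')
s=s.replace('    print("cam"','''    np.save("jig.npy",r.x)
    print(onz("top",[(334,191),(343,189),(352,222),(343,225)],0.0))
    R,t=T(r.x);x0,y0,qg,ql=r.x[4:8]
    W=[[(x0,y0,0),(x0+230,y0,0),(x0+230,y0+245,0),(x0,y0+245,0)],[(-65,-28,0),(-65,28,0),(-65,28,32),(-65,-28,32)]]
    for a in(-61,32):
        for y in(24,-24): b=a+25.5; W+=[[(a,y,0),(b,y,0),(b,y,14),(a,y,14)]]
    W+=[[gate(qg,x,a,o) for x,a,o in((40,0,12),(72,0,12),(72,177,12),(40,177,12))],[gate(qg,x,a,o) for x,a,o in((40,0,0),(72,0,0),(72,177,0),(40,177,0))],[lev(ql,x,a,9) for x,a in((45,0),(67,0),(67,118),(45,118))]]
    out=[]
    for n,x,y,w,h in(("top",115,130,120,100),("scene",230,100,100,120)):
        k=4 if n=="top" else 3.9
        k=4; im=cv2.convertScaleAbs(crop(cv2.imread(f"pics/{n}0.png"),x,y,w,h,k),alpha=1.5 if n=="top" else 1.)
        for q in W:
            u=(proj(n,(R@(np.array(q).T/1e3)).T+t)-[x,y]+.5)*k-.5
            cv2.polylines(im,[np.round(u*16).astype(np.int32)],True,(255,0,255),1,cv2.LINE_AA,4)
        out.append(cv2.copyMakeBorder(im,0,480-im.shape[0],0,0,0))
    o=np.hstack(out); print(o.shape); cv2.imwrite("pics/ov.png",o[:,:])
    print("cam"''')
s=s.replace('k=4; im','im').replace('(("top",115,130,120,100)','(("top",125,130,105,100)').replace('3.9','3.75').replace('"top" else 1.)','"top" else 1.)')
open('fit.py','w').write(s)
E
python3 fit.py; ls pics
```

```text
c1.png
c2.png
scene0.png
top0.pngTraceback (most recent call last):
  File "fit.py", line 24, in <module>
    r=least_squares(f,[.7,.13,.1,0,-90,-122,1.75,1.75],loss="soft_l1",x_scale=[.01,.01,.01,.05,10,10,.1,.1])
    return func(*args, **kwargs)
    result = trf(vector_fun.fun, vector_fun.jac, x0, f0, J0, lb, ub, ftol, xtol,
                 gtol, max_nfev, x_scale, loss_function, tr_solver,
                 tr_options.copy(), verbose, callback=callback_wrapped)
    return trf_no_bounds(
        fun, jac, x0, f0, J0, ftol, xtol, gtol, max_nfev, x_scale,
        loss_function, tr_solver, tr_options, verbose, callback=callback)
    J = jac(x)
    self._update_jac()
    ~~~~~~~~~~~~~~~~^^
    self.J = self.jac_wrapped(xp_copy(self.x), f0=self.f)
             ~~~~~~~~~~~~~~~~^^^^^^^^^^^^^^^^^^^^^^^^^^^^
    J, dct = approx_derivative(
             ~~~~~~~~~~~~~~~~~^
        self.fun,
        ^^^^^^^^^
    ...<2 lines>...
        **self.finite_diff_options,
        ^^^^^^^^^^^^^^^^^^^^^^^^^^^
    )
    ^
    J, _nfev = _dense_difference(fun_wrapped, x0, f0, h,
               ~~~~~~~~~~~
[... 448 characters left out ...]
))
                         ~~~~~~~~^^^
    return self.f(x, *self.args, **self.kwargs)
           ~~~~~~^^^^^^^^^^^^^^^^^^^^^^^^^^^^^^
  File "fit.py", line 23, in <lambda>
    f=lambda p:model(p)[1].ravel()
               ~~~~~^^^
  File "fit.py", line 22, in model
    return A,np.array([proj(n,R@(np.array(b)/1e3)+t)[0]-u for n,u,b in A])
                       ~~~~^^^^^^^^^^^^^^^^^^^^^^^^^
  File "h.py", line 8, in proj
    K,d,r,t=cam(n); return cv2.projectPoints(np.asarray(P,float).reshape(-1,3),r,t,K,d)[0].reshape(-1,2)
            ~~~^^^
  File "h.py", line 4, in cam
    c=bot.camera_info(n); f=192/np.tan(np.radians(c['fov_y']/2))
ValueError: time passes only in moves, steps and waits
```

```bash
sed -i 's/^def cam/import functools\n@functools.cache\ndef cam/' h.py; python3 fit.py 2>&1 | tail -40
```

```text
[ 5.976000e-01  1.663000e-01  9.320000e-02  2.990000e-02 -1.141097e+02
 -1.218005e+02  1.840300e+00  1.806100e+00]
top [-65, -28, 0] [0.1 1.1]
top [-65, 28, 0] [1.3 0.8]
top [-48.5, 0, 7] [-0.2  0.2]
top [45, 0, 7] [-0.5  0. ]
top [np.float64(115.89028544302073), np.float64(123.19945441304858), 0] [ 1.2 -1. ]
top [np.float64(115.89028544302073), np.float64(-121.80054558695142), 0] [-0.5 -1.1]
scene [np.float64(115.89028544302073), np.float64(123.19945441304858), 0] [ 0.2 -0.8]
scene [np.float64(115.89028544302073), np.float64(-121.80054558695142), 0] [-0.5 -0.5]
scene [np.float64(-114.10971455697927), np.float64(-121.80054558695142), 0] [-0.3 -2.2]
scene [np.float64(-114.10971455697927), np.float64(123.19945441304858), 0] [-0.   0.8]
scene [-48.5, 0, 7] [0.9 0.8]
top [56, np.float64(137.91617373235886), np.float64(216.01147463272076)] [0.2 2.5]
top [56, np.float64(-139.42531881572447), np.float64(180.04955052503067)] [0.2 0.3]
scene [56, np.float64(-139.42531881572447), np.float64(180.04955052503067)] [ 0.8 -0. ]
scene [56, np.float64(137.91617373235886), np.float64(216.01147463272076)] [0.9 0.1]
[[ 0.61576279 -0.18608069  0.04      ]
 [ 0.62027764 -0.2244913   0.04      ]
 [ 0.49500377 -0.24397698  0.04      ]
 [ 0.48635857 -0.20460374  0.04      ]] [ 0.55435069 -0.21478818  0.04      ]
0.12874935952116187 -171.5117006656208 0.03944462158835598
[[ 0.57449053 -0.31791181  0.        ]
 [ 0.57954038 -0.34888002  0.        ]
 [ 0.4670596  -0.36714879  0.        ]
 [ 0.45899897 -0.33630304  0.        ]]
(480, 795, 3)
cam [array([ 0.30773129, -0.02840965,  1.34666096]), array([ 1.04044411, -0.80435638,  1.05433071])]
```

View pics/ov.png

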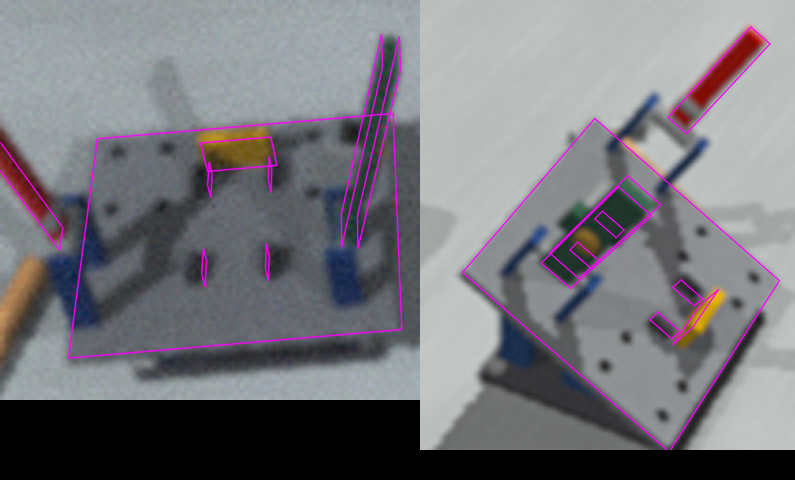

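```bash
cat >> h.py <<'E'
from scipy.spatial.transform import Rotation as Ro, Slerp
def plan(p,R,n,p0=None,R0=None):
    s=bot.sense(); p0=s['tool_pos'] if p0 is None else p0; R0=s['ee_rot'] if R0 is None else R0
    rv=Ro.from_matrix(R0.T@R).as_rotvec(); d=(np.asarray(p)-p0)*1e3/n
    print("rot/row",np.degrees(rv/n).round(2))
    for i in range(n): print((( R0@Ro.from_rotvec(rv*i/n).as_matrix()).T@d).round(1))
def bed():
    from fit import T
    return T(np.load('jig.npy'))
def Rtool():
    R,t=bed(); return np.c_[-R[:,0],R[:,1],-R[:,2]]
def inbed(): # TCP in bed mm + force in bed axes
    R,t=bed(); s=bot.sense(); print("bed",((s['tool_pos']-t)@R*1e3).round(1),"F",(s['contact_force']@R).round(1),"t",s['clock'],
      "rot err deg",np.degrees(Ro.from_matrix(s['ee_rot'].T@Rtool()).as_rotvec()).round(2),"grip",s['grip_width'],s['grip_force'])
    return s
E
python3 - <<'E'
from h import *
a=np.radians(8.5); c,s=np.cos(a),np.sin(a)
R=np.c_[[c,s,0],[s,-c,0],[0,0,-1]]
plan([.554,-.215,.11],R,16)
E
```

```text
rot/row [-0.01  0.    0.47]
[ 29.6 -18.1   7.6]
[ 29.4 -18.3   7.6]
[ 29.3 -18.6   7.6]
[ 29.1 -18.8   7.6]
[ 29.  -19.1   7.5]
[ 28.8 -19.3   7.5]
[ 28.6 -19.5   7.5]
[ 28.5 -19.8   7.5]
[ 28.3 -20.    7.5]
[ 28.2 -20.2   7.5]
[ 28.  -20.5   7.5]
[ 27.8 -20.7   7.5]
[ 27.6 -20.9   7.5]
[ 27.5 -21.2   7.5]
[ 27.3 -21.4   7.5]
[ 27.1 -21.6   7.5]
```

Request:
send_rows(
  motion=[
    {"jaw":0.78,"dp":[29.6,-18.1,3],"rotation":[0,0,0.47]},
    {"jaw":0.78,"dp":[29.4,-18.3,3],"rotation":[0,0,0.47]},
    {"jaw":0.78,"dp":[29.3,-18.6,3],"rotation":[0,0,0.47]},
    {"jaw":0.78,"dp":[29.1,-18.8,3],"rotation":[0,0,0.47]},
    {"jaw":0.78,"dp":[29,-19.1,3],"rotation":[0,0,0.47]},
    {"jaw":0.78,"dp":[28.8,-19.3,3],"rotation":[0,0,0.47]},
    {"jaw":0.78,"dp":[28.6,-19.5,3],"rotation":[0,0,0.47]},
    {"jaw":0.78,"dp":[28.5,-19.8,3],"rotation":[0,0,0.47]},
    {"jaw":0.78,"dp":[28.3,-20,3],"rotation":[0,0,0.47]},
    {"jaw":0.78,"dp":[28.2,-20.2,3],"rotation":[0,0,0.47]},
  ],
)

```text
clock: 0.93
tool_pos: [0.4144, -0.3675, 0.2009]
ee_rot: [[0.981, 0.196, -0.001], [0.196, -0.981, 0.001], [-0.001, -0.001, -1.0]]
contact_force: [-0.2, 0.1, -0.7]
grip_width: 0.0666
grip_force: 0.0
```

Request:
send_rows(
  motion=[
    {"jaw":0.78,"dp":[28,-20.5,12],"rotation":[0,0,0.47]},
    {"jaw":0.78,"dp":[27.8,-20.7,12],"rotation":[0,0,0.47]},
    {"jaw":0.78,"dp":[27.6,-20.9,12],"rotation":[0,0,0.47]},
    {"jaw":0.78,"dp":[27.5,-21.2,12],"rotation":[0,0,0.47]},
    {"jaw":0.78,"dp":[27.3,-21.4,12],"rotation":[0,0,0.47]},
    {"jaw":0.78,"dp":[27.1,-21.6,12],"rotation":[0,0,0.47]},
    {"jaw":0.78,"dp":[0,0,10],"rotation":[0,0,0]},
    {"jaw":0.78,"dp":[0,0,5],"rotation":[0,0,0]},
    {"jaw":0.78,"dp":[0,0,0],"rotation":[0,0,0]},
    {"jaw":0.78,"dp":[0,0,0],"rotation":[0,0,0]},
  ],
)

```text
clock: 1.77
tool_pos: [0.5529, -0.2175, 0.1142]
ee_rot: [[0.989, 0.145, -0.002], [0.145, -0.989, -0.001], [-0.002, 0.001, -1.0]]
contact_force: [0.4, 0.1, 0.5]
grip_width: 0.0668
grip_force: 0.0
```

```bash
python3 - <<'E'
from h import *
t=bot.get_image("top")[:,:,::-1];s=bot.get_image("scene")[:,:,::-1]
cv2.imwrite("pics/c3.png",np.hstack([cv2.convertScaleAbs(crop(t,265,130,100,120,4),alpha=1.4),crop(s,150,200,100,120,4)]))
a=np.radians(8.5); c,q=np.cos(a),np.sin(a)
R=np.c_[[c,q,0],[q,-c,0],[0,0,-1]]
plan([.554,-.215,.008],R,4); s=bot.sense(); print(s['tool_pos'],s['clock'],s['joints'])
E
```

```text
rot/row [ 0.02 -0.   -0.04]
[ 0.2 -0.7 26.8]
[ 0.2 -0.7 26.8]
[ 0.2 -0.7 26.8]
[ 0.2 -0.7 26.8]
[ 0.55354546 -0.21769704  0.11501407] 1.8667 [ 19.16255522  37.80416677   0.27247588  98.56208118  -0.15201035
  43.58325747 -62.18277473]
```

View pics/c3.png

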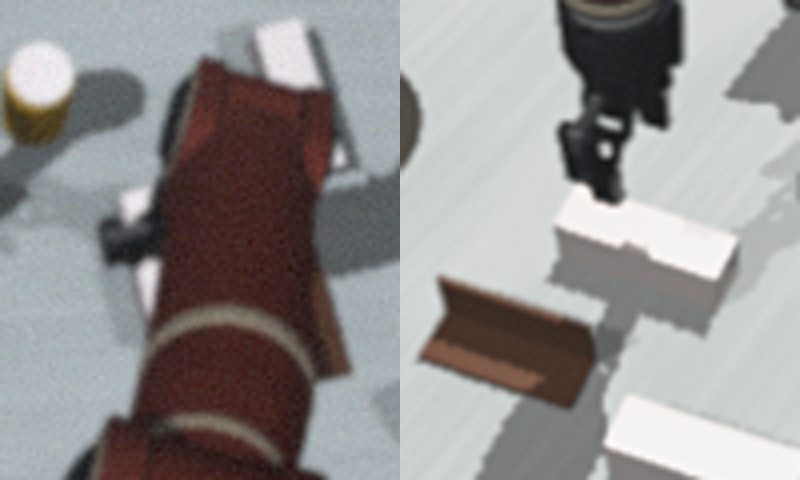

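The gripper stands above tube A (scene crop about (645,235)), and the fingers clear the angle iron at (505,345). Descending and gripping next.

Request:
send_rows(
  motion=[
    {"jaw":0.78,"dp":[0,-3,25],"rotation":[0,0,0]},
    {"jaw":0.78,"dp":[1,0,25],"rotation":[0,0,0]},
    {"jaw":0.78,"dp":[0,0,25],"rotation":[0,0,0]},
    {"jaw":0.78,"dp":[0,0,20],"rotation":[0,0,0]},
    {"jaw":0.78,"dp":[0,0,10],"rotation":[0,0,0]},
    {"jaw":0.78,"dp":[0,0,0],"rotation":[0,0,0]},
    {"jaw":0.0,"dp":[0,0,0],"rotation":[0,0,0]},
    {"jaw":0.0,"dp":[0,0,0],"rotation":[0,0,0]},
    {"jaw":0.0,"dp":[0,0,0],"rotation":[0,0,0]},
    {"jaw":0.0,"dp":[0,0,0],"rotation":[0,0,0]},
  ],
  newtons=60,
)

```text
clock: 2.7
tool_pos: [0.5561, -0.2134, 0.0113]
ee_rot: [[0.989, 0.148, 0.004], [0.148, -0.989, -0.002], [0.003, 0.002, -1.0]]
contact_force: [-1.3, -0.6, 5.1]
grip_width: 0.0389
grip_force: 62.9
```

Request:
send_rows(
  motion=[
    {"jaw":0.0,"dp":[0,0,0],"rotation":[0,0,0]},
    {"jaw":0.0,"dp":[0,0,0],"rotation":[0,0,0]},
    {"jaw":0.0,"dp":[0,0,-15],"rotation":[0,0,0]},
    {"jaw":0.0,"dp":[0,0,-35],"rotation":[0,0,0]},
    {"jaw":0.0,"dp":[0,0,-35],"rotation":[0,0,0]},
    {"jaw":0.0,"dp":[0,0,-35],"rotation":[0,0,0]},
    {"jaw":0.0,"dp":[0,0,-35],"rotation":[0,0,0]},
    {"jaw":0.0,"dp":[0,0,-35],"rotation":[0,0,0]},
    {"jaw":0.0,"dp":[0,0,-35],"rotation":[0,0,0]},
    {"jaw":0.0,"dp":[0,0,-35],"rotation":[0,0,0]},
  ],
)

```text
clock: 3.53
tool_pos: [0.5535, -0.2118, 0.2704]
ee_rot: [[0.989, 0.148, -0.002], [0.148, -0.989, 0.001], [-0.002, -0.001, -1.0]]
contact_force: [0.6, -0.7, -4.6]
grip_width: 0.0387
grip_force: 61.8
```

```bash
python3 - <<'E'
from h import *
s=inbed(); print(s['tool_pos'],s['joints'],s['contact_force'])
R,t=bed()
plan(t+R@[-.0+.004,0,.10],Rtool(),16)
E
```

```text
bed [136.6 376.6 125.8] F [-2.8  0.8 -3.7] t 3.5333 rot err deg [  1.71 -29.85   6.67] grip 0.03873793400715387 61.80962473154068
[ 0.55350358 -0.21178771  0.27039625] [ 18.51576853  28.09337513   0.50915557  88.1682718   -0.28777253
  63.87233344 -62.38194575] [ 0.62592312 -0.73522434 -4.64596263]
rot/row [ 0.11 -1.87  0.42]
[  9.1 -22.6   5.6]
[  9.1 -22.7   5.3]
[  9.1 -22.7   5. ]
[  9.1 -22.8   4.8]
[  9.1 -22.8   4.5]
[  9.1 -22.9   4.3]
[  9.1 -23.    4. ]
[  9.  -23.    3.8]
[  9.  -23.1   3.5]
[  8.9 -23.1   3.3]
[  8.9 -23.2   3. ]
[  8.8 -23.2   2.8]
[  8.7 -23.3   2.5]
[  8.6 -23.4   2.3]
[  8.5 -23.4   2.1]
[  8.4 -23.5   1.8]
```

```bash
python3 - <<'E'
from h import *
R,t=bed()
plan(t+R@[.12,.26,.265],Rtool(),9)
E
```

```text
rot/row [ 0.19 -3.32  0.74]
[ 10.8 -11.8 -12.5]
[  9.9 -11.9 -13. ]
[  9.  -12.1 -13.5]
[  8.  -12.3 -14. ]
[  7.  -12.4 -14.4]
[  6.  -12.5 -14.7]
[  5.  -12.7 -15. ]
[  4.  -12.8 -15.2]
[  2.9 -12.9 -15.4]
```

Request:
send_rows(
  motion=[
    {"jaw":0,"dp":[10.8,-11.8,-12.5],"rotation":[0.19,-3.32,0.74]},
    {"jaw":0,"dp":[9.9,-11.9,-13],"rotation":[0.19,-3.32,0.74]},
    {"jaw":0,"dp":[9,-12.1,-13.5],"rotation":[0.19,-3.32,0.74]},
    {"jaw":0,"dp":[8,-12.3,-14],"rotation":[0.19,-3.32,0.74]},
    {"jaw":0,"dp":[7,-12.4,-14.4],"rotation":[0.19,-3.32,0.74]},
    {"jaw":0,"dp":[6,-12.5,-14.7],"rotation":[0.19,-3.32,0.74]},
    {"jaw":0,"dp":[5,-12.7,-15],"rotation":[0.19,-3.32,0.74]},
    {"jaw":0,"dp":[4,-12.8,-15.2],"rotation":[0.19,-3.32,0.74]},
    {"jaw":0,"dp":[2.9,-12.9,-15.4],"rotation":[0.19,-3.32,0.74]},
    {"jaw":0,"dp":[0,0,0],"rotation":[0,0,0]},
  ],
)

```text
clock: 4.37
tool_pos: [0.6098, -0.0868, 0.3513]
ee_rot: [[0.882, 0.04, -0.47], [0.033, -0.999, -0.023], [-0.47, 0.004, -0.882]]
contact_force: [0.5, 1.4, -4.0]
grip_width: 0.0392
grip_force: 62.0
```

```bash
python3 - <<'E'
from h import *
s=inbed(); print(s['tool_pos'],s['joints'],s['joint_vel'].round(0))
E
```

```text
bed [125.1 253.3 225.9] F [-2.5 -1.3 -3.2] t 4.3667 rot err deg [ 0.5  -1.94  0.39] grip 0.03915948420123195 62.043646574020386
[ 0.60979145 -0.08679182  0.35129965] [ -0.83780922  45.00477593  14.1090424   49.78409814  -3.48304122
 113.49324247 -76.71491496] [ 3. -1. -1. -0.  3. -0.  1.]
```

```bash
python3 - <<'E'
from h import *
R,t=bed(); Rt=Rtool()@Ro.from_rotvec([0,np.radians(16),0]).as_matrix()
s=bot.sense(); p1=s['tool_pos']+[0,0.015,.025]
plan(p1,Rt,4)
print(t)
plan([.61,.166,.376],Rt,8,p1,Rt)
E
```

```text
rot/row [0.11 3.52 0.11]
[-2.8 -3.7 -5.6]
[-2.5 -3.7 -5.8]
[-2.1 -3.7 -5.9]
[-1.8 -3.7 -6. ]
[0.59759246 0.16625995 0.09315043]
rot/row [0. 0. 0.]
[  0.9 -29.7  -0.2]
[  0.9 -29.7  -0.2]
[  0.9 -29.7  -0.2]
[  0.9 -29.7  -0.2]
[  0.9 -29.7  -0.2]
[  0.9 -29.7  -0.2]
[  0.9 -29.7  -0.2]
[  0.9 -29.7  -0.2]
```

Request:
send_rows(
  motion=[
    {"jaw":0,"dp":[-2.8,-3.7,-5.6],"rotation":[0.1,3.5,0.1]},
    {"jaw":0,"dp":[-2.5,-3.7,-5.8],"rotation":[0.1,3.5,0.1]},
    {"jaw":0,"dp":[-2.1,-3.7,-5.9],"rotation":[0.1,3.5,0.1]},
    {"jaw":0,"dp":[-1.8,-3.7,-6],"rotation":[0.1,3.5,0.1]},
    {"jaw":0,"dp":[0.9,-20,-0.2],"rotation":[0,0,0]},
    {"jaw":0,"dp":[0.9,-30,-0.2],"rotation":[0,0,0]},
    {"jaw":0,"dp":[0.9,-30,-0.2],"rotation":[0,0,0]},
    {"jaw":0,"dp":[0.9,-30,-0.2],"rotation":[0,0,0]},
    {"jaw":0,"dp":[0.9,-30,-0.2],"rotation":[0,0,0]},
    {"jaw":0,"dp":[0.9,-30,-0.2],"rotation":[0,0,0]},
  ],
)

```text
clock: 5.2
tool_pos: [0.6098, 0.0938, 0.3786]
ee_rot: [[0.971, 0.024, -0.239], [0.023, -1.0, -0.01], [-0.239, 0.005, -0.971]]
contact_force: [0.4, 0.7, -3.8]
grip_width: 0.039
grip_force: 62.3
```

```bash
python3 - <<'E'
from h import *
R,t=bed()
s=inbed(); print(s['tool_pos'],s['joints'],s['joint_vel'].round(0))
plan([.615,.166,.36],s['ee_rot'],3)
plan(t+R@[.015,0,.10],Rtool(),10,np.array([.615,.166,.36]))
E
```

```text
bed [134.1  72.8 252.2] F [-2.3 -0.7 -3.1] t 5.2 rot err deg [  0.13 -16.17  -0.39] grip 0.038999530924038024 62.29586184024811
[0.60977919 0.09379814 0.3786042 ] [-15.62400678  35.65091949  12.41790206  59.3667697   -7.81125362
  99.47180353 -93.58680748] [-27.   6.  -3. -10.  -7.   4. -31.]
rot/row [0. 0. 0.]
[  3.7 -24.    5.4]
[  3.7 -24.    5.4]
[  3.7 -24.    5.4]
rot/row [ 0.01 -1.62 -0.04]
[ 6.  -0.2 16.3]
[ 6.5 -0.2 16.1]
[ 6.9 -0.2 15.9]
[ 7.4 -0.1 15.7]
[ 7.8 -0.1 15.5]
[ 8.3 -0.1 15.3]
[ 8.7 -0.1 15.1]
[ 9.1 -0.1 14.8]
[ 9.5 -0.1 14.5]
[ 9.9 -0.1 14.3]
```

Request:
send_rows(
  motion=[
    {"jaw":0,"dp":[3.7,-24,5.4],"rotation":[0,0,0]},
    {"jaw":0,"dp":[3.7,-24,5.4],"rotation":[0,0,0]},
    {"jaw":0,"dp":[3.7,-22,5.4],"rotation":[0,0,0]},
    {"jaw":0,"dp":[6,0,16.3],"rotation":[0,-1.62,0]},
    {"jaw":0,"dp":[6.5,0,16.1],"rotation":[0,-1.62,0]},
    {"jaw":0,"dp":[6.9,0,15.9],"rotation":[0,-1.62,0]},
    {"jaw":0,"dp":[7.4,0,15.7],"rotation":[0,-1.62,0]},
    {"jaw":0,"dp":[7.8,0,15.5],"rotation":[0,-1.62,0]},
    {"jaw":0,"dp":[8.3,0,15.3],"rotation":[0,-1.62,0]},
    {"jaw":0,"dp":[8.7,0,15.1],"rotation":[0,-1.62,0]},
  ],
)

```text
clock: 6.03
tool_pos: [0.6295, 0.1621, 0.2382]
ee_rot: [[0.905, 0.025, -0.425], [0.02, -1.0, -0.015], [-0.426, 0.005, -0.905]]
contact_force: [0.1, 1.1, -3.8]
grip_width: 0.039
grip_force: 62.3
```

Request:
send_rows(
  motion=[
    {"jaw":0,"dp":[9.1,0,14.8],"rotation":[0,-1.62,0]},
    {"jaw":0,"dp":[9.5,0,14.5],"rotation":[0,-1.62,0]},
    {"jaw":0,"dp":[9.9,0,14.3],"rotation":[0,-1.62,0]},
    {"jaw":0,"dp":[0,0,0],"rotation":[0,0,0]},
    {"jaw":0,"dp":[0,0,0],"rotation":[0,0,0]},
    {"jaw":0,"dp":[0,0,0],"rotation":[0,0,0]},
    {"jaw":0,"dp":[0,0,0],"rotation":[0,0,0]},
    {"jaw":0,"dp":[0,0,0],"rotation":[0,0,0]},
    {"jaw":0,"dp":[0,0,0],"rotation":[0,0,0]},
    {"jaw":0,"dp":[0,0,0],"rotation":[0,0,0]},
  ],
)

```text
clock: 6.87
tool_pos: [0.6356, 0.1631, 0.1885]
ee_rot: [[0.867, 0.025, -0.498], [0.02, -1.0, -0.016], [-0.498, 0.004, -0.867]]
contact_force: [0.5, -0.0, -3.2]
grip_width: 0.0392
grip_force: 62.1
```

```bash
python3 - <<'E'
from h import *
R,t=bed()
t_=bot.get_image("top")[:,:,::-1];s_=bot.get_image("scene")[:,:,::-1]
s=inbed(); print(s['tool_pos'],s['joints'],s['joint_vel'].round(0))
out=[]
for n,im,x,y,w,h in(("top",t_,125,120,100,130),("scene",s_,230,80,100,130)):
    im=cv2.convertScaleAbs(crop(im,x,y,w,h,4),alpha=1.4 if n=="top" else 1)
    # predicted tube outline if gripped centred
    G=s['tool_pos']; Rt=s['ee_rot']
    for z in(10,-30):
        q=np.array([(-65,-20,z),(65,-20,z),(65,20,z),(-65,20,z)])/1e3
        u=(proj(n,q@Rt.T+G)-[x,y]+.5)*4-.5
        cv2.polylines(im,[np.round(u*16).astype(np.int32)],True,(255,0,255),1,cv2.LINE_AA,4)
    out.append(im)
cv2.imwrite("pics/c4.png",np.hstack(out))
E
```

```text
bed [ 14.7   4.4 100.9] F [-2.   0.5 -3.4] t 6.9667 rot err deg [ 0.1  -0.08 -0.37] grip 0.03902105812505339 62.14339345693588
[0.63542357 0.16303476 0.1879294 ] [-17.20287075  55.46479322   9.7942391   53.23069801 -12.0617214
 101.59965483 -97.37552994] [-0.  0.  0.  0.  0.  0.  0.]
```

View pics/c4.png

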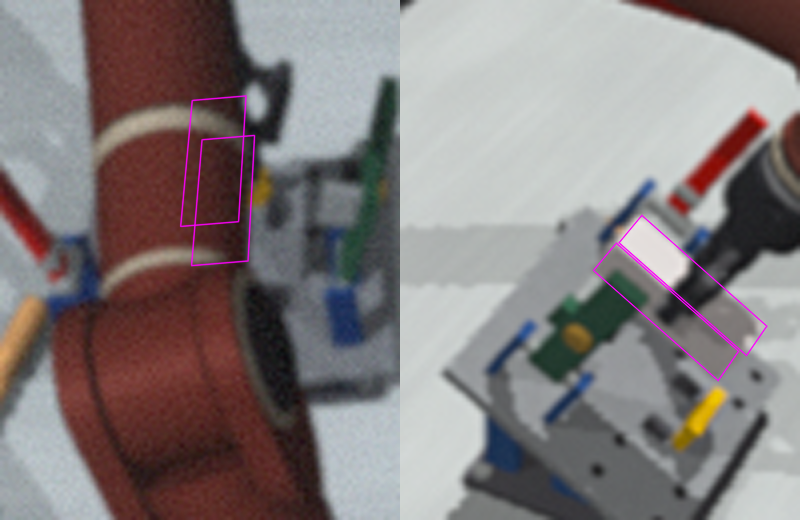

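The tube is gripped square: the predicted outline matches the tube in the scene view at (690,300). Now I correct y and go down.

Request:
send_rows(
  motion=[
    {"jaw":0,"dp":[0,-4.4,15],"rotation":[0,0,-0.37]},
    {"jaw":0,"dp":[0,0,17],"rotation":[0,0,0]},
    {"jaw":0,"dp":[0,0,17],"rotation":[0,0,0]},
    {"jaw":0,"dp":[0,0,15],"rotation":[0,0,0]},
    {"jaw":0,"dp":[0,0,8],"rotation":[0,0,0]},
    {"jaw":0,"dp":[0,0,4],"rotation":[0,0,0]},
    {"jaw":0,"dp":[0,0,2],"rotation":[0,0,0]},
    {"jaw":0,"dp":[0,0,2],"rotation":[0,0,0]},
    {"jaw":0,"dp":[0,0,0],"rotation":[0,0,0]},
    {"jaw":0,"dp":[0,0,0],"rotation":[0,0,0]},
  ],
)

```text
clock: 7.8
tool_pos: [0.596, 0.166, 0.1186]
ee_rot: [[0.867, 0.031, -0.498], [0.026, -1.0, -0.016], [-0.498, 0.001, -0.867]]
contact_force: [-0.1, 0.1, -3.8]
grip_width: 0.0393
grip_force: 62.3
```

```bash
python3 -c "
from h import *
inbed()"
```

```text
bed [14.2  0.2 21.3] F [-1.8 -0.1 -3.4] t 7.8 rot err deg [ 0.09 -0.12 -0.01] grip 0.03927635034318742 62.2924268245697
```

Request:
send_rows(
  motion=[
    {"jaw":0,"dp":[0,0,2],"rotation":[0,0,0]},
    {"jaw":0,"dp":[0,0,2],"rotation":[0,0,0]},
    {"jaw":0,"dp":[0,0,2],"rotation":[0,0,0]},
    {"jaw":0,"dp":[0,0,1],"rotation":[0,0,0]},
    {"jaw":0,"dp":[0,0,1],"rotation":[0,0,0]},
    {"jaw":0,"dp":[0,0,1],"rotation":[0,0,0]},
    {"jaw":0,"dp":[0,0,0],"rotation":[0,0,0]},
    {"jaw":0,"dp":[0,0,0],"rotation":[0,0,0]},
    {"jaw":0,"dp":[0,0,0],"rotation":[0,0,0]},
    {"jaw":0,"dp":[0,0,0],"rotation":[0,0,0]},
  ],
)

```text
clock: 8.63
tool_pos: [0.5912, 0.1659, 0.1112]
ee_rot: [[0.866, 0.031, -0.498], [0.026, -1.0, -0.016], [-0.499, 0.001, -0.867]]
contact_force: [0.7, 0.3, 3.2]
grip_width: 0.0392
grip_force: 62.8
```

```bash
python3 -c "
from h import *
inbed()"
```

```text
bed [14.5  0.2 12.4] F [ 1.  -0.3  3.1] t 8.6333 rot err deg [ 0.09 -0.09 -0.  ] grip 0.0391984440434097 62.81203240156174
```

Request:
send_rows(
  motion=[
    {"jaw":0,"dp":[2,0,0],"rotation":[0,0,0]},
    {"jaw":0,"dp":[2,0,0],"rotation":[0,0,0]},
    {"jaw":0,"dp":[2,0,0],"rotation":[0,0,0]},
    {"jaw":0,"dp":[2,0,0],"rotation":[0,0,0]},
    {"jaw":0,"dp":[1,0,0],"rotation":[0,0,0]},
    {"jaw":0,"dp":[1,0,0],"rotation":[0,0,0]},
    {"jaw":0,"dp":[1,0,0],"rotation":[0,0,0]},
    {"jaw":0,"dp":[1,0,0],"rotation":[0,0,0]},
    {"jaw":0,"dp":[0,0,0],"rotation":[0,0,0]},
    {"jaw":0,"dp":[0,0,0],"rotation":[0,0,0]},
  ],
)

```text
clock: 9.47
tool_pos: [0.6015, 0.1664, 0.1052]
ee_rot: [[0.866, 0.031, -0.499], [0.026, -1.0, -0.016], [-0.499, 0.001, -0.866]]
contact_force: [-0.2, -0.5, 6.2]
grip_width: 0.039
grip_force: 63.3
```

```bash
python3 -c "
from h import *
inbed()"
```

```text
bed [ 2.6 -0.1 12.4] F [3.2 0.5 5.2] t 9.4667 rot err deg [ 0.08 -0.05  0.02] grip 0.03898083690238303 63.3021605014801
```

Request:
send_rows(
  motion=[
    {"jaw":0,"dp":[1,0,0],"rotation":[0,0,0]},
    {"jaw":0,"dp":[1,0,0],"rotation":[0,0,0]},
    {"jaw":0,"dp":[1,0,0],"rotation":[0,0,0]},
    {"jaw":0,"dp":[1,0,0],"rotation":[0,0,0]},
    {"jaw":0,"dp":[1,0,0],"rotation":[0,0,0]},
    {"jaw":0,"dp":[1,0,0],"rotation":[0,0,0]},
    {"jaw":0,"dp":[0,0,0],"rotation":[0,0,0]},
    {"jaw":0,"dp":[0,0,0],"rotation":[0,0,0]},
    {"jaw":0,"dp":[0,0,0],"rotation":[0,0,0]},
    {"jaw":0,"dp":[0,0,0],"rotation":[0,0,0]},
  ],
)

```text
clock: 10.3
tool_pos: [0.6032, 0.1665, 0.1046]
ee_rot: [[0.861, 0.031, -0.508], [0.026, -1.0, -0.017], [-0.508, 0.001, -0.861]]
contact_force: [-7.4, -0.4, 13.3]
grip_width: 0.0394
grip_force: 63.7
```

```bash
python3 -c "
from h import *
inbed()"
```

```text
bed [ 0.8 -0.1 12.7] F [13.1  0.2  7.8] t 10.3 rot err deg [0.09 0.52 0.  ] grip 0.03938369379089678 63.68445664644241
```

Request:
send_rows(
  motion=[
    {"jaw":0.8,"dp":[0,0,0],"rotation":[0,0,0]},
    {"jaw":0.8,"dp":[0,0,0],"rotation":[0,0,0]},
    {"jaw":0.8,"dp":[0,0,0],"rotation":[0,0,0]},
    {"jaw":0.8,"dp":[0,0,0],"rotation":[0,0,0]},
    {"jaw":0.8,"dp":[0,0,-10],"rotation":[0,0,0]},
    {"jaw":0.8,"dp":[0,0,-20],"rotation":[0,0,0]},
    {"jaw":0.8,"dp":[0,0,-20],"rotation":[0,0,0]},
    {"jaw":0.8,"dp":[0,0,-20],"rotation":[0,0,0]},
    {"jaw":0.0,"dp":[-10,0,0],"rotation":[0,0,0]},
    {"jaw":0.0,"dp":[-20,0,0],"rotation":[0,0,0]},
  ],
)

```text
clock: 11.13
tool_pos: [0.6167, 0.1659, 0.1751]
ee_rot: [[0.867, 0.03, -0.498], [0.024, -1.0, -0.017], [-0.499, 0.003, -0.867]]
contact_force: [-0.8, -0.2, -1.1]
grip_width: 0.0452
grip_force: 0.0
```

Request:
send_rows(
  motion=[
    {"jaw":0.0,"dp":[-25,0,0],"rotation":[0,0,0]},
    {"jaw":0.0,"dp":[-25,0,0],"rotation":[0,0,0]},
    {"jaw":0.0,"dp":[-20,0,0],"rotation":[0,0,0]},
    {"jaw":0.0,"dp":[0,0,10],"rotation":[0,0,0]},
    {"jaw":0.0,"dp":[0,0,20],"rotation":[0,0,0]},
    {"jaw":0.0,"dp":[0,0,20],"rotation":[0,0,0]},
    {"jaw":0.0,"dp":[0,0,10],"rotation":[0,0,0]},
    {"jaw":0.0,"dp":[0,0,0],"rotation":[0,0,0]},
    {"jaw":0.0,"dp":[0,0,0],"rotation":[0,0,0]},
    {"jaw":0.0,"dp":[0,0,0],"rotation":[0,0,0]},
  ],
)

```text
clock: 11.97
tool_pos: [0.5258, 0.1639, 0.1603]
ee_rot: [[0.867, 0.03, -0.498], [0.026, -1.0, -0.016], [-0.498, 0.002, -0.867]]
contact_force: [0.6, -0.2, 0.5]
grip_width: 0.0
grip_force: 0.0
```

```bash
python3 -c "
from h import *
inbed()"
```

```text
bed [95.8  0.2 22.3] F [-0.2  0.3  0.8] t 11.9667 rot err deg [ 0.09 -0.13 -0.02] grip 2.2507345012541522e-05 0.0
```

Request:
send_rows(
  motion=[
    {"jaw":0.0,"dp":[4,0,2],"rotation":[0,0,0]},
    {"jaw":0.0,"dp":[4,0,0],"rotation":[0,0,0]},
    {"jaw":0.0,"dp":[3,0,0],"rotation":[0,0,0]},
    {"jaw":0.0,"dp":[2,0,0],"rotation":[0,0,0]},
    {"jaw":0.0,"dp":[2,0,0],"rotation":[0,0,0]},
    {"jaw":0.0,"dp":[2,0,0],"rotation":[0,0,0]},
    {"jaw":0.0,"dp":[1,0,0],"rotation":[0,0,0]},
    {"jaw":0.0,"dp":[1,0,0],"rotation":[0,0,0]},
    {"jaw":0.0,"dp":[0,0,0],"rotation":[0,0,0]},
    {"jaw":0.0,"dp":[0,0,0],"rotation":[0,0,0]},
  ],
)

```text
clock: 12.8
tool_pos: [0.5398, 0.1644, 0.1489]
ee_rot: [[0.865, 0.031, -0.5], [0.026, -1.0, -0.017], [-0.501, 0.002, -0.866]]
contact_force: [-1.6, 0.4, 1.1]
grip_width: 0.0002
grip_force: 0.9
```

```bash
python3 -c "
from h import *
inbed()"
```

```text
bed [77.9  0.2 19.4] F [ 1.9 -0.4  0.2] t 12.8 rot err deg [ 0.11  0.03 -0.  ] grip 0.00021162136261373532 0.8643203135579824
```

Contact is just starting, at x≈78. I'll press on gently.

Request:
send_rows(
  motion=[
    {"jaw":0.0,"dp":[1,0,0],"rotation":[0,0,0]},
    {"jaw":0.0,"dp":[1,0,0],"rotation":[0,0,0]},
    {"jaw":0.0,"dp":[1,0,0],"rotation":[0,0,0]},
    {"jaw":0.0,"dp":[1,0,0],"rotation":[0,0,0]},
    {"jaw":0.0,"dp":[1,0,0],"rotation":[0,0,0]},
    {"jaw":0.0,"dp":[1,0,0],"rotation":[0,0,0]},
    {"jaw":0.0,"dp":[1,0,0],"rotation":[0,0,0]},
    {"jaw":0.0,"dp":[0,0,0],"rotation":[0,0,0]},
    {"jaw":0.0,"dp":[0,0,0],"rotation":[0,0,0]},
    {"jaw":0.0,"dp":[0,0,0],"rotation":[0,0,0]},
  ],
)

```text
clock: 13.63
tool_pos: [0.5399, 0.1644, 0.1489]
ee_rot: [[0.857, 0.032, -0.515], [0.027, -0.999, -0.018], [-0.515, 0.002, -0.857]]
contact_force: [-13.7, -1.4, 14.0]
grip_width: -0.0006
grip_force: 9.6
```

```bash
python3 -c "
from h import *
inbed()"
```

```text
bed [77.8  0.1 19.4] F [18.9  1.   5.2] t 13.6333 rot err deg [0.14 0.99 0.05] grip -0.0005678089295337306 9.613534212112427
```

Firm contact: 19 N with no travel, so the tube is on the stop. I'll back off and go round on the robot's side to the outside of the gate.

```bash
python3 - <<'E'
from h import *
p=np.load('jig.npy'); R,t=bed(); p[:3]=t+R@[.0015,0,.002]; np.save('jig.npy',p)
R,t=bed(); B=lambda *v:t+R@(np.array(v)/1e3)
Rg=Rtool()@Ro.from_rotvec([0,np.radians(14),0]).as_matrix()
inbed()
a=B(150,0,90)
print("B");plan(B(150,190,130),Rg,8,a,Rtool())
print("C");plan(B(56,185,155),Rg,5,B(150,190,130),Rg)
E
```

```text
bed [76.3  0.1 17.4] F [18.9  1.   5.2] t 13.6333 rot err deg [0.14 0.99 0.05] grip -0.0005678089295337306 9.613534212112427
B
rot/row [-0.    1.75  0.  ]
[-0.  23.8 -5. ]
[ 0.2 23.8 -5. ]
[ 0.3 23.8 -5. ]
[ 0.5 23.8 -5. ]
[ 0.6 23.8 -5. ]
[ 0.8 23.8 -4.9]
[ 0.9 23.8 -4.9]
[ 1.1 23.8 -4.9]
C
rot/row [0. 0. 0.]
[19.5 -1.  -0.3]
[19.5 -1.  -0.3]
[19.5 -1.  -0.3]
[19.5 -1.  -0.3]
[19.5 -1.  -0.3]
```

Request:
send_rows(
  motion=[
    {"jaw":0,"dp":[-5,0,0],"rotation":[0,0,0]},
    {"jaw":0,"dp":[-10,0,0],"rotation":[0,0,0]},
    {"jaw":0,"dp":[-10,0,-10],"rotation":[0,0,0]},
    {"jaw":0,"dp":[-15,0,-15],"rotation":[0,0,0]},
    {"jaw":0,"dp":[-15,0,-15],"rotation":[0,0,0]},
    {"jaw":0,"dp":[-15,0,-15],"rotation":[0,0,0]},
    {"jaw":0,"dp":[-10,0,-15],"rotation":[0,0,0]},
    {"jaw":0,"dp":[0,0,0],"rotation":[0,0,0]},
    {"jaw":0,"dp":[0,0,0],"rotation":[0,0,0]},
    {"jaw":0,"dp":[0,0,0],"rotation":[0,0,0]},
  ],
)

```text
clock: 14.47
tool_pos: [0.5122, 0.1636, 0.2454]
ee_rot: [[0.866, 0.031, -0.499], [0.026, -1.0, -0.017], [-0.499, 0.002, -0.867]]
contact_force: [0.0, -0.8, -1.3]
grip_width: 0.0001
grip_force: 0.0
```

```bash
python3 - <<'E'
from h import *
s=inbed(); print(s['joints'])
R,t=bed(); B=lambda *v:t+R@(np.array(v)/1e3)
Rg=Rtool()@Ro.from_rotvec([0,np.radians(14),0]).as_matrix()
plan(B(150,190,130),Rg,10)
im=bot.get_image("top")[:,:,::-1];s_=bot.get_image("scene")[:,:,::-1]
cv2.imwrite("pics/c5.png",np.hstack([cv2.convertScaleAbs(crop(im,125,120,100,130,4),alpha=1.4),crop(s_,230,80,100,130,4)]))
E
```

```text
bed [1.486e+02 1.000e-01 8.720e+01] F [-0.7  0.8 -1.2] t 14.4667 rot err deg [ 0.1  -0.06 -0.02] grip 8.417973137279735e-05 0.0
[-21.20970673  40.16866895   9.76253804  76.9858329  -11.33479823
  93.07926943 -97.93496931]
rot/row [ 0.01  1.39 -0.  ]
[-0.1 19.  -4.2]
[-0.  19.  -4.3]
[ 0.1 19.  -4.3]
[ 0.2 19.  -4.3]
[ 0.3 19.  -4.3]
[ 0.4 19.  -4.3]
[ 0.5 19.  -4.2]
[ 0.6 19.  -4.2]
[ 0.7 19.  -4.2]
[ 0.8 19.  -4.2]
```

View pics/c5.png

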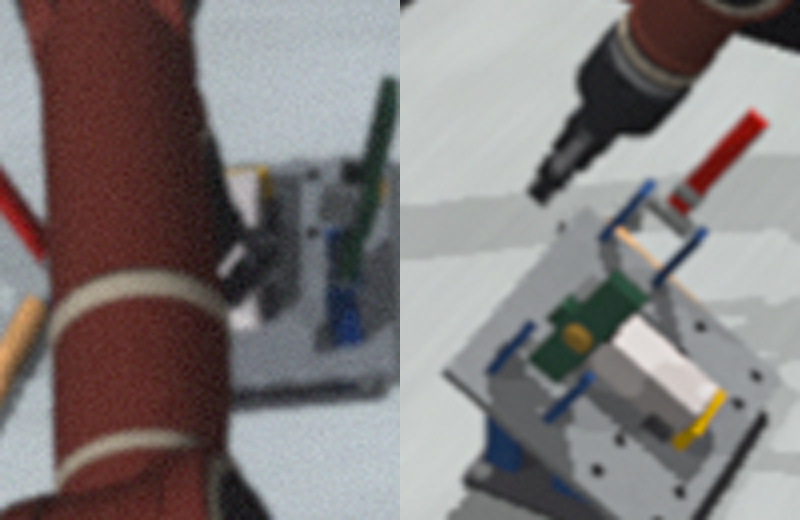

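The tube lies against the yellow stop, scene crop about (660,375), with gate and lever untouched. On to the gate.

Request:
send_rows(
  motion=[
    {"jaw":0,"dp":[0,19,-4.3],"rotation":[0,1.4,0]},
    {"jaw":0,"dp":[0,19,-4.3],"rotation":[0,1.4,0]},
    {"jaw":0,"dp":[0.1,19,-4.3],"rotation":[0,1.4,0]},
    {"jaw":0,"dp":[0.2,19,-4.3],"rotation":[0,1.4,0]},
    {"jaw":0,"dp":[0.3,19,-4.3],"rotation":[0,1.4,0]},
    {"jaw":0,"dp":[0.4,19,-4.3],"rotation":[0,1.4,0]},
    {"jaw":0,"dp":[0.5,19,-4.2],"rotation":[0,1.4,0]},
    {"jaw":0,"dp":[0.6,19,-4.2],"rotation":[0,1.4,0]},
    {"jaw":0,"dp":[0.7,19,-4.2],"rotation":[0,1.4,0]},
    {"jaw":0,"dp":[0.8,19,-4.2],"rotation":[0,1.4,0]},
  ],
)

```text
clock: 15.4
tool_pos: [0.5381, -0.0265, 0.2829]
ee_rot: [[0.961, 0.031, -0.276], [0.029, -1.0, -0.01], [-0.276, 0.002, -0.961]]
contact_force: [-0.2, 0.5, -0.1]
grip_width: -0.0005
grip_force: 0.0
```

Request:
send_rows(
  motion=[
    {"jaw":0,"dp":[19.5,-1,-0.3],"rotation":[0,0,0]},
    {"jaw":0,"dp":[19.5,-1,-0.3],"rotation":[0,0,0]},
    {"jaw":0,"dp":[19.5,-1,-0.3],"rotation":[0,0,0]},
    {"jaw":0,"dp":[19.5,-1,-0.3],"rotation":[0,0,0]},
    {"jaw":0,"dp":[19.5,-1,-0.3],"rotation":[0,0,0]},
    {"jaw":0,"dp":[0,0,0],"rotation":[0,0,0]},
    {"jaw":0,"dp":[0,0,0],"rotation":[0,0,0]},
    {"jaw":0,"dp":[0,0,0],"rotation":[0,0,0]},
    {"jaw":0,"dp":[0,0,0],"rotation":[0,0,0]},
    {"jaw":0,"dp":[0,0,0],"rotation":[0,0,0]},
  ],
)

```text
clock: 16.23
tool_pos: [0.6317, -0.0176, 0.2589]
ee_rot: [[0.961, 0.031, -0.275], [0.029, -1.0, -0.01], [-0.275, 0.001, -0.962]]
contact_force: [-0.1, -0.7, -0.9]
grip_width: 0.0001
grip_force: 0.0
```

```bash
python3 - <<'E'
from h import *
s=inbed(); print(s['joints'])
R,t=bed(); Rg=s['ee_rot']
cur=(s['tool_pos']-t)@R*1e3
r=115
P=[np.array([56,cur[1]-k*15,155.]) for k in range(1,10) if cur[1]-k*15>115]
for q in np.arange(1.5,0.0,-0.11):
    P.append(np.array([56,85-r*np.cos(q)+12*np.sin(q)+13,47+r*np.sin(q)+12*np.cos(q)]))
pr=cur
for p in P:
    print(p.round(0),(Rg.T@R@(p-pr)).round(1)); pr=p
E
```

```text
bed [ 56.6 184.8 155.8] F [-0.4  0.7 -0.9] t 16.2333 rot err deg [  0.09 -14.05   0.  ] grip 0.0001182335966942649 0.0
[ -6.67803105  41.58997144  12.80843534  67.4055316   -6.77050026
  87.73728885 -82.88479044]
[ 56. 170. 155.] [  0.4 -15.    0.9]
[ 56. 155. 155.] [  0. -15.  -0.]
[ 56. 140. 155.] [  0. -15.  -0.]
[ 56. 125. 155.] [  0. -15.  -0.]
[ 56. 102. 163.] [  1.8 -23.   -7.4]
[ 56.  89. 162.] [ -0.1 -12.7   0.2]
[ 56.  77. 161.] [ -0.4 -12.6   1.6]
[ 56.  64. 158.] [ -0.7 -12.3   2.9]
[ 56.  52. 153.] [ -1.1 -11.9   4.2]
[ 56.  41. 148.] [ -1.4 -11.4   5.5]
[ 56.  30. 141.] [ -1.7 -10.7   6.7]
[ 56.  20. 133.] [-1.9 -9.9  7.8]
[ 56.  11. 124.] [-2.2 -8.9  8.8]
[ 56.   3. 114.] [-2.4 -7.9  9.7]
[ 56.  -3. 103.] [-2.6 -6.8 10.4]
[56. -9. 91.] [-2.8 -5.5 11.1]
[ 56. -13.  79.] [-2.9 -4.2 11.6]
[ 56. -16.  67.] [-3.  -2.9 12. ]
```

Request:
send_rows(
  motion=[
    {"jaw":0,"dp":[0.4,-15,-6],"rotation":[0,0,0]},
    {"jaw":0,"dp":[0.5,-15,-5],"rotation":[0,0,0]},
    {"jaw":0,"dp":[0.5,-15,-3],"rotation":[0,0,0]},
    {"jaw":0,"dp":[0,-15,0],"rotation":[0,0,0]},
    {"jaw":0,"dp":[0,-12,0],"rotation":[0,0,0]},
    {"jaw":0,"dp":[0,-12,0],"rotation":[0,0,0]},
    {"jaw":0,"dp":[0,-12,0.2],"rotation":[0,0,0]},
    {"jaw":0,"dp":[-0.4,-12,1.6],"rotation":[0,0,0]},
    {"jaw":0,"dp":[-0.7,-12,3],"rotation":[0,0,0]},
    {"jaw":0,"dp":[0,0,0],"rotation":[0,0,0]},
  ],
)

```text
clock: 17.07
tool_pos: [0.6301, 0.1072, 0.2656]
ee_rot: [[0.96, 0.036, -0.278], [0.035, -0.999, -0.007], [-0.278, -0.003, -0.961]]
contact_force: [0.3, 1.2, -0.5]
grip_width: -0.0003
grip_force: 0.0
```

```bash
python3 - <<'E'
from h import *
s=inbed(); print(s['joints'])
R,t=bed(); Rg=s['ee_rot']
cur=(s['tool_pos']-t)@R*1e3
r=115
pr=cur
for q in np.linspace(1.2,0.0,15):
    p=np.array([56,85-r*np.cos(q)+12*np.sin(q)+13,47+r*np.sin(q)+12*np.cos(q)])
    print(round(q,2),p.round(0),(Rg.T@R@(p-pr)).round(1)); pr=p
E
```

```text
bed [ 58.2  60.  162.7] F [-0.6 -1.2 -0.3] t 17.0667 rot err deg [-1.000e-02 -1.385e+01  3.600e-01] grip -0.00028800466361496963 0.0
[-15.8557706   42.11160019  11.69418637  65.11436272  -9.05668523
  89.65470111 -92.60255225]
1.2 [ 56.  68. 159.] [1.  7.5 4.6]
1.11 [ 56.  58. 156.] [-0.7 -9.4  2.9]
1.03 [ 56.  49. 152.] [-0.9 -9.1  3.7]
0.94 [ 56.  40. 147.] [-1.  -8.8  4.5]
0.86 [ 56.  32. 142.] [-1.2 -8.4  5.2]
0.77 [ 56.  24. 136.] [-1.4 -7.9  5.8]
0.69 [ 56.  17. 129.] [-1.6 -7.3  6.5]
0.6 [ 56.  10. 122.] [-1.7 -6.7  7.1]
0.51 [ 56.   4. 114.] [-1.8 -6.1  7.6]
0.43 [ 56.  -2. 106.] [-2.  -5.4  8.1]
0.34 [56. -6. 97.] [-2.1 -4.7  8.5]
0.26 [ 56. -10.  88.] [-2.2 -3.9  8.8]
0.17 [ 56. -13.  78.] [-2.2 -3.1  9.1]
0.09 [ 56. -16.  69.] [-2.3 -2.3  9.4]
0.0 [ 56. -17.  59.] [-2.3 -1.5  9.5]
```

```bash
cat >> h.py <<'E'
def greenfit(name="scene",lever=False):
    from fit import gate,lev
    im=bot.get_image(name).astype(int); r,g,b=im[...,0],im[...,1],im[...,2]
    m=((r>g*2)&(r>b*2)&(r>100)) if lever else ((g>r*1.25)&(g>b*1.05)&(g>30))
    R,t=bed(); best=[]
    box=proj(name,[t])[0].astype(int); w=np.zeros(m.shape,bool); w[max(0,box[1]-110):box[1]+90,box[0]-90:box[0]+90]=1
    m&=w
    for q in np.arange(0,2,.05):
        k=np.zeros(m.shape,np.uint8)
        c=[lev(q,x,a,o) for x in(45,67) for a in(30,118) for o in(-3,9)] if lever else [gate(q,x,a,o) for x in(40,72) for a in(0,177) for o in(0,12)]
        u=proj(name,(R@(np.array(c).T/1e3)).T+t); cv2.fillConvexPoly(k,cv2.convexHull(np.round(u).astype(np.int32)),1)
        k=k>0; best.append(((m&k).sum()/(m|k).sum(),round(q,2)))
    print(name,"lever" if lever else "gate",m.sum(),sorted(best)[-3:])
E
python3 -c "
from h import *
greenfit('scene');greenfit('top');greenfit('scene',True)"
```

```text
scene gate 396 [(np.float64(0.48476454293628807), np.float64(1.15)), (np.float64(0.48746518105849584), np.float64(1.2)), (np.float64(0.4943181818181818), np.float64(1.25))]
top gate 86 [(np.float64(0.16318785578747627), np.float64(1.2)), (np.float64(0.16475095785440613), np.float64(1.15)), (np.float64(0.17177914110429449), np.float64(1.25))]
scene lever 14 [(np.float64(0.013793103448275862), np.float64(1.15)), (np.float64(0.014705882352941176), np.float64(1.1)), (np.float64(0.01639344262295082), np.float64(1.05))]
```

Request:
send_rows(
  motion=[
    {"jaw":0,"dp":[0,-6,4],"rotation":[0,0,0]},
    {"jaw":0,"dp":[0,-9,6],"rotation":[0,0,0]},
    {"jaw":0,"dp":[-0.5,-9,6],"rotation":[0,0,0]},
    {"jaw":0,"dp":[-1,-8.6,6],"rotation":[0,0,0]},
    {"jaw":0,"dp":[-1.4,-8,6],"rotation":[0,0,0]},
    {"jaw":0,"dp":[-1.6,-7.3,6.5],"rotation":[0,0,0]},
    {"jaw":0,"dp":[-1.7,-6.7,7.1],"rotation":[0,0,0]},
    {"jaw":0,"dp":[-1.8,-6.1,7.6],"rotation":[0,0,0]},
    {"jaw":0,"dp":[-2,-5.4,8.1],"rotation":[0,0,0]},
    {"jaw":0,"dp":[-2.1,-4.7,8.5],"rotation":[0,0,0]},
  ],
)

```text
clock: 18.05
tool_pos: [0.5989, 0.1731, 0.2061]
ee_rot: [[0.961, 0.031, -0.275], [0.03, -1.0, -0.01], [-0.275, 0.001, -0.961]]
contact_force: [0.4, -0.3, 1.3]
grip_width: -0.0003
grip_force: 0.6
```

```bash
python3 -c "
from h import *
inbed();greenfit('scene')"
```

```text
bed [53.7 -6.8 96.5] F [0.3 0.3 1.4] t 18.05 rot err deg [  0.08 -14.02   0.04] grip -0.0002870248543338867 0.6185580370947719
scene gate 352 [(np.float64(0.4982638888888889), np.float64(0.1)), (np.float64(0.5008976660682226), np.float64(0.05)), (np.float64(0.5081669691470054), np.float64(0.0))]
```

Request:
send_rows(
  motion=[
    {"jaw":0,"dp":[-1.5,-3.9,7],"rotation":[0,0,0]},
    {"jaw":0,"dp":[-1.5,-3.1,7],"rotation":[0,0,0]},
    {"jaw":0,"dp":[-1,-2,6],"rotation":[0,0,0]},
    {"jaw":0,"dp":[-1,-1,5],"rotation":[0,0,0]},
    {"jaw":0,"dp":[-0.5,0,3],"rotation":[0,0,0]},
    {"jaw":0,"dp":[-0.5,0,2],"rotation":[0,0,0]},
    {"jaw":0,"dp":[-0.5,0,2],"rotation":[0,0,0]},
    {"jaw":0,"dp":[0,0,0],"rotation":[0,0,0]},
    {"jaw":0,"dp":[0,0,0],"rotation":[0,0,0]},
    {"jaw":0,"dp":[0,0,0],"rotation":[0,0,0]},
  ],
)

```text
clock: 18.93
tool_pos: [0.5843, 0.1812, 0.1779]
ee_rot: [[0.961, 0.03, -0.275], [0.029, -1.0, -0.01], [-0.275, 0.002, -0.961]]
contact_force: [-0.5, -0.5, 0.4]
grip_width: 0.0
grip_force: 0.1
```

```bash
python3 -c "
from h import *
inbed();greenfit('scene')"
```

```text
bed [ 52.  -15.3  65. ] F [0.7 0.5 0.1] t 18.9333 rot err deg [  0.12 -14.05  -0.02] grip 4.133805586122675e-05 0.12172410105449671
scene gate 289 [(np.float64(0.45985401459854014), np.float64(0.1)), (np.float64(0.4723809523809524), np.float64(0.05)), (np.float64(0.4912621359223301), np.float64(0.0))]
```

Request:
send_rows(
  motion=[
    {"jaw":0,"dp":[0,0,1],"rotation":[0,0,0]},
    {"jaw":0,"dp":[0,0,1],"rotation":[0,0,0]},
    {"jaw":0,"dp":[0,0,1],"rotation":[0,0,0]},
    {"jaw":0,"dp":[0,0,1],"rotation":[0,0,0]},
    {"jaw":0,"dp":[0,0,1],"rotation":[0,0,0]},
    {"jaw":0,"dp":[0,0,0],"rotation":[0,0,0]},
    {"jaw":0,"dp":[0,0,0],"rotation":[0,0,0]},
    {"jaw":0,"dp":[0,0,0],"rotation":[0,0,0]},
    {"jaw":0,"dp":[0,0,0],"rotation":[0,0,0]},
    {"jaw":0,"dp":[0,0,0],"rotation":[0,0,0]},
  ],
)

```text
clock: 19.82
tool_pos: [0.5829, 0.1817, 0.175]
ee_rot: [[0.961, 0.031, -0.274], [0.029, -1.0, -0.009], [-0.274, 0.001, -0.962]]
contact_force: [-0.8, -0.3, 8.1]
grip_width: -0.0
grip_force: 3.4
```

```bash
python3 -c "
from h import *
inbed()"
```

```text
bed [ 51.7 -15.9  61.8] F [4.7 0.3 6.6] t 19.8167 rot err deg [  0.06 -14.08   0.03] grip -1.9246289654527274e-05 3.429761901497841
```

The gate is down, resisting at z≈62 (8 N). Now over the top to the lever's outer (-y) side.

```bash
python3 - <<'E'
from h import *
s=bot.sense(); R,t=bed(); B=lambda *v:t+R@(np.array(v)/1e3)
Rg=s['ee_rot']
for a,b,n in((None,(56,-20,218),5),((56,-20,218),(56,-190,218),5),((56,-190,218),(56,-188,148),4)):
    plan(B(*b),Rg,n,None if a is None else B(*a),Rg)
E
```

```text
rot/row [0. 0. 0.]
[  6.8  -0.8 -30.5]
[  6.8  -0.8 -30.5]
[  6.8  -0.8 -30.5]
[  6.8  -0.8 -30.5]
[  6.8  -0.8 -30.5]
rot/row [0. 0. 0.]
[  0. -34.  -0.]
[  0. -34.  -0.]
[  0. -34.  -0.]
[  0. -34.  -0.]
[  0. -34.  -0.]
rot/row [0. 0. 0.]
[-4.3  0.5 17. ]
[-4.3  0.5 17. ]
[-4.3  0.5 17. ]
[-4.3  0.5 17. ]
```

Request:
send_rows(
  motion=[
    {"jaw":0,"dp":[3,0,-15],"rotation":[0,0,0]},
    {"jaw":0,"dp":[6,-0.8,-28],"rotation":[0,0,0]},
    {"jaw":0,"dp":[7,-0.8,-30.5],"rotation":[0,0,0]},
    {"jaw":0,"dp":[7,-0.8,-30.5],"rotation":[0,0,0]},
    {"jaw":0,"dp":[7,-0.8,-30.5],"rotation":[0,0,0]},
    {"jaw":0,"dp":[4,-0.8,-20],"rotation":[0,0,0]},
    {"jaw":0,"dp":[0,-15,0],"rotation":[0,0,0]},
    {"jaw":0,"dp":[0,-15,0],"rotation":[0,0,0]},
    {"jaw":0,"dp":[0,0,0],"rotation":[0,0,0]},
    {"jaw":0,"dp":[0,0,0],"rotation":[0,0,0]},
  ],
)

```text
clock: 20.65
tool_pos: [0.6553, 0.2203, 0.3101]
ee_rot: [[0.96, 0.034, -0.279], [0.033, -0.999, -0.011], [-0.279, 0.001, -0.96]]
contact_force: [-0.4, 0.2, -0.5]
grip_width: 0.0001
grip_force: 0.0
```

```bash
python3 - <<'E'
from h import *
s=inbed(); print(s['joints']); greenfit('scene');greenfit('scene',True)
im=bot.get_image("top")[:,:,::-1];s_=bot.get_image("scene")[:,:,::-1]
cv2.imwrite("pics/c6.png",np.hstack([cv2.convertScaleAbs(crop(im,125,120,100,130,4),alpha=1.4),crop(s_,230,80,100,130,4)]))
E
```

```text
bed [ 55.6 -52.3 215.6] F [ 0.1 -0.2 -0.6] t 20.65 rot err deg [  0.17 -13.78   0.2 ] grip 7.844632666821898e-05 0.0
[ -22.31708094   47.23523273   11.0898423    47.44863403  -11.52223654
  101.76752843 -102.42299013]
scene gate 402 [(np.float64(0.663023679417122), np.float64(0.1)), (np.float64(0.6748582230623819), np.float64(0.05)), (np.float64(0.7040618955512572), np.float64(0.0))]
scene lever 309 [(np.float64(0.1712846347607053), np.float64(1.35)), (np.float64(0.17447916666666666), np.float64(1.25)), (np.float64(0.17647058823529413), np.float64(1.3))]
```

View pics/c6.png

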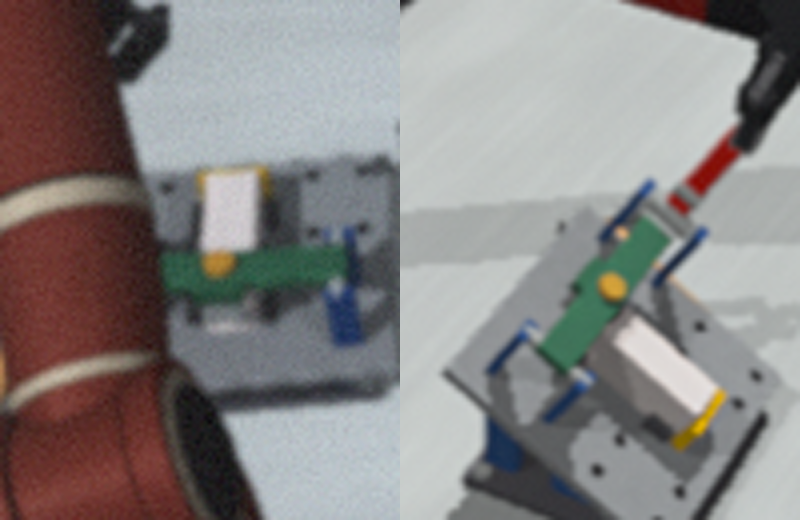

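The gate lies across the tube (scene crop about (605,290)) and the lever still stands open. Continuing to the lever.

Request:
send_rows(
  motion=[
    {"jaw":0,"dp":[0,-28,-0.5],"rotation":[0,0,0]},
    {"jaw":0,"dp":[0,-28,-0.5],"rotation":[0,0,0]},
    {"jaw":0,"dp":[0,-28,0],"rotation":[0,0,0]},
    {"jaw":0,"dp":[0,-28,0],"rotation":[0,0,0]},
    {"jaw":0,"dp":[0,-28,0],"rotation":[0,0,0]},
    {"jaw":0,"dp":[-4.3,0,17],"rotation":[0,0,0]},
    {"jaw":0,"dp":[-4.3,0,17],"rotation":[0,0,0]},
    {"jaw":0,"dp":[-4.3,0,17],"rotation":[0,0,0]},
    {"jaw":0,"dp":[-4.3,0,16],"rotation":[0,0,0]},
    {"jaw":0,"dp":[0,0,0],"rotation":[0,0,0]},
  ],
)

```text
clock: 21.68
tool_pos: [0.615, 0.356, 0.2503]
ee_rot: [[0.959, 0.031, -0.282], [0.028, -1.0, -0.013], [-0.283, 0.005, -0.959]]
contact_force: [-0.2, 0.7, -1.2]
grip_width: -0.0001
grip_force: 0.0
```

```bash
python3 - <<'E'
from h import *
s=inbed(); print(s['joints'])
R,t=bed(); Rg=s['ee_rot']
cur=(s['tool_pos']-t)@R*1e3
r=80
P=[np.array([56,y,148.]) for y in(-176,-164,-152,-140)]
for q in np.linspace(1.5,0.0,18):
    P.append(np.array([56,-109+r*np.cos(q)-9*np.sin(q)-13,66+r*np.sin(q)+9*np.cos(q)]))
pr=cur
for p in P:
    print(p.round(0),(Rg.T@R@(p-pr)).round(1)); pr=p
E
```

```text
bed [  57.1 -189.1  145.7] F [-0.4 -0.7 -1.1] t 21.6833 rot err deg [  0.26 -13.58  -0.06] grip -0.00012465529949380044 0.0
[ -32.43305069   50.26754098   10.17592826   50.29033451  -13.99284883
   95.2585631  -112.5201089 ]
[  56. -176.  148.] [ 1.7 13.1 -1.9]
[  56. -164.  148.] [ 0.  12.   0.1]
[  56. -152.  148.] [ 0.  12.   0.1]
[  56. -140.  148.] [ 0.  12.   0.1]
[  56. -125.  146.] [-0.4 14.7  1.6]
[  56. -118.  146.] [-0.   7.1  0.1]
[  56. -111.  146.] [-0.1  7.1  0.7]
[  56. -104.  145.] [-0.3  7.   1.3]
[ 56. -97. 143.] [-0.4  6.8  1.9]
[ 56. -91. 140.] [-0.6  6.6  2.4]
[ 56. -84. 137.] [-0.7  6.4  3. ]
[ 56. -78. 133.] [-0.8  6.1  3.5]
[ 56. -72. 129.] [-1.   5.8  4. ]
[ 56. -67. 125.] [-1.1  5.4  4.5]
[ 56. -62. 120.] [-1.2  4.9  5. ]
[ 56. -57. 114.] [-1.3  4.5  5.4]
[ 56. -54. 108.] [-1.4  4.   5.7]
[ 56. -50. 102.] [-1.5  3.4  6. ]
[ 56. -47.  96.] [-1.5  2.9  6.3]
[ 56. -45.  89.] [-1.6  2.3  6.5]
[ 56. -43.  82.] [-1.6  1.7  6.7]
[ 56. -42.  75.] [-1.6  1.1  6.8]
```

Request:
send_rows(
  motion=[
    {"jaw":0,"dp":[1,13,-1.5],"rotation":[0,0,0]},
    {"jaw":0,"dp":[0.5,12,0],"rotation":[0,0,0]},
    {"jaw":0,"dp":[0,12,0],"rotation":[0,0,0]},
    {"jaw":0,"dp":[0,12,0],"rotation":[0,0,0]},
    {"jaw":0,"dp":[0,11,0.5],"rotation":[0,0,0]},
    {"jaw":0,"dp":[0,11,0.5],"rotation":[0,0,0]},
    {"jaw":0,"dp":[0,7,0.7],"rotation":[0,0,0]},
    {"jaw":0,"dp":[-0.3,7,1.3],"rotation":[0,0,0]},
    {"jaw":0,"dp":[-0.4,6.8,1.9],"rotation":[0,0,0]},
    {"jaw":0,"dp":[-0.6,6.6,2.4],"rotation":[0,0,0]},
  ],
)

```text
clock: 22.52
tool_pos: [0.6198, 0.2577, 0.2481]
ee_rot: [[0.961, 0.031, -0.274], [0.029, -1.0, -0.01], [-0.274, 0.002, -0.962]]
contact_force: [2.5, 3.2, 4.5]
grip_width: 0.0004
grip_force: 2.5
```

```bash
python3 - <<'E'
from h import *
s=inbed(); greenfit('scene',True)
E
```

```text
bed [ 54.4 -90.7 144.6] F [ 0.  -3.1  5.2] t 22.5167 rot err deg [ 1.10e-01 -1.41e+01  1.00e-02] grip 0.00039651934518019624 2.4644390924368054
scene lever 242 [(np.float64(0.0676056338028169), np.float64(1.2)), (np.float64(0.06837606837606838), np.float64(1.15)), (np.float64(0.07017543859649122), np.float64(1.1))]
```

Request:
send_rows(
  motion=[
    {"jaw":0,"dp":[0,6.4,4],"rotation":[0,0,0]},
    {"jaw":0,"dp":[0,6.1,4.2],"rotation":[0,0,0]},
    {"jaw":0,"dp":[0,5.8,4.5],"rotation":[0,0,0]},
    {"jaw":0,"dp":[-0.5,5.4,5],"rotation":[0,0,0]},
    {"jaw":0,"dp":[-1.2,4.9,5.2],"rotation":[0,0,0]},
    {"jaw":0,"dp":[-1.3,4.5,5.4],"rotation":[0,0,0]},
    {"jaw":0,"dp":[-1.4,4,5.7],"rotation":[0,0,0]},
    {"jaw":0,"dp":[-1.5,3.4,6],"rotation":[0,0,0]},
    {"jaw":0,"dp":[-1.5,2.9,6.3],"rotation":[0,0,0]},
    {"jaw":0,"dp":[-1.6,2.3,6],"rotation":[0,0,0]},
  ],
)

```text
clock: 23.4
tool_pos: [0.5974, 0.2089, 0.2]
ee_rot: [[0.961, 0.03, -0.276], [0.027, -1.0, -0.014], [-0.277, 0.006, -0.961]]
contact_force: [1.9, -1.2, 5.7]
grip_width: -0.0003
grip_force: 3.2
```

```bash
python3 - <<'E'
from h import *
s=inbed()
E
```

```text
bed [ 51.  -42.6  91.1] F [1.3 1.3 5.8] t 23.4 rot err deg [  0.33 -13.93  -0.15] grip -0.00031406295690359243 3.205292383208871
```

Request:
send_rows(
  motion=[
    {"jaw":0,"dp":[0,2,5],"rotation":[0,0,0]},
    {"jaw":0,"dp":[0,2,4],"rotation":[0,0,0]},
    {"jaw":0,"dp":[0,2,3],"rotation":[0,0,0]},
    {"jaw":0,"dp":[0,1,2],"rotation":[0,0,0]},
    {"jaw":0,"dp":[-0.5,0,2],"rotation":[0,0,0]},
    {"jaw":0,"dp":[-0.5,0,2],"rotation":[0,0,0]},
    {"jaw":0,"dp":[-0.5,0,1],"rotation":[0,0,0]},
    {"jaw":0,"dp":[0,0,0],"rotation":[0,0,0]},
    {"jaw":0,"dp":[0,0,0],"rotation":[0,0,0]},
    {"jaw":0,"dp":[0,0,0],"rotation":[0,0,0]},
  ],
)

```text
clock: 24.23
tool_pos: [0.5918, 0.2045, 0.1854]
ee_rot: [[0.961, 0.031, -0.273], [0.03, -1.0, -0.01], [-0.274, 0.001, -0.962]]
contact_force: [-0.2, 2.1, 15.1]
grip_width: -0.0003
grip_force: 6.8
```

```bash
python3 - <<'E'
from h import *
s=inbed()
E
```

```text
bed [ 48.7 -38.4  75.6] F [ 7.7 -2.1 13. ] t 24.2333 rot err deg [  0.09 -14.13   0.04] grip -0.0002703336952732322 6.836218424141407
```

Request:
send_rows(
  motion=[
    {"jaw":0,"dp":[-0.3,0,1],"rotation":[0,0,0]},
    {"jaw":0,"dp":[-0.3,0,1],"rotation":[0,0,0]},
    {"jaw":0,"dp":[-0.3,0,1],"rotation":[0,0,0]},
    {"jaw":0,"dp":[-0.3,0,1],"rotation":[0,0,0]},
    {"jaw":0,"dp":[-0.3,0,1],"rotation":[0,0,0]},
    {"jaw":0,"dp":[0,0,0],"rotation":[0,0,0]},
    {"jaw":0,"dp":[0,0,0],"rotation":[0,0,0]},
    {"jaw":0,"dp":[0,0,0],"rotation":[0,0,0]},
    {"jaw":0,"dp":[0,0,0],"rotation":[0,0,0]},
    {"jaw":0,"dp":[0,0,0],"rotation":[0,0,0]},
  ],
)

```text
clock: 25.07
tool_pos: [0.5917, 0.2045, 0.1851]
ee_rot: [[0.964, 0.031, -0.266], [0.03, -1.0, -0.008], [-0.266, -0.001, -0.964]]
contact_force: [2.0, 1.5, 27.4]
grip_width: -0.0002
grip_force: 12.4
```

```bash
python3 - <<'E'
from h import *
s=inbed()
E
```

```text
bed [ 48.6 -38.4  75.2] F [11.9 -1.5 24.8] t 25.0667 rot err deg [-1.000e-02 -1.458e+01  6.000e-02] grip -0.00022994152330683084 12.443635538220406
```

Solid end stop: 27 N with no travel at z=75, the home height. Retracting for a last check.

Request:
send_rows(
  motion=[
    {"jaw":0,"dp":[0,0,-5],"rotation":[0,0,0]},
    {"jaw":0,"dp":[2,0,-10],"rotation":[0,0,0]},
    {"jaw":0,"dp":[0,0,-25],"rotation":[0,0,0]},
    {"jaw":0,"dp":[-10,0,-30],"rotation":[0,0,0]},
    {"jaw":0,"dp":[-30,0,-30],"rotation":[0,0,0]},
    {"jaw":0,"dp":[-35,0,-20],"rotation":[0,0,0]},
    {"jaw":0,"dp":[-35,0,0],"rotation":[0,0,0]},
    {"jaw":0,"dp":[-35,0,0],"rotation":[0,0,0]},
    {"jaw":0,"dp":[0,0,0],"rotation":[0,0,0]},
    {"jaw":0,"dp":[0,0,0],"rotation":[0,0,0]},
  ],
)

```text
clock: 25.9
tool_pos: [0.4824, 0.2002, 0.3317]
ee_rot: [[0.96, 0.031, -0.277], [0.029, -0.999, -0.013], [-0.278, 0.004, -0.961]]
contact_force: [0.2, 0.2, -0.7]
grip_width: -0.0
grip_force: 0.0
```

```bash
python3 - <<'E'
from h import *
from fit import gate,lev
s=inbed(); print(s['joint_vel'].round(1))
im=bot.get_image("top")[:,:,::-1];s_=bot.get_image("scene")[:,:,::-1]
R,t=bed(); out=[]
for n,im,x,y in(("top",im,125,110),("scene",s_,230,80)):
    im=cv2.convertScaleAbs(crop(im,x,y,100,130,4),alpha=1.4 if n=="top" else 1)
    for q in([(-65,-20,40),(65,-20,40),(65,20,40),(-65,20,40)],[lev(0,*a) for a in((45,0,9),(67,0,9),(67,118,9),(45,118,9))]):
        u=(proj(n,(R@(np.array(q).T/1e3)).T+t)-[x,y]+.5)*4-.5
        cv2.polylines(im,[np.round(u*16).astype(np.int32)],True,(255,0,255),1,cv2.LINE_AA,4)
    out.append(im)
cv2.imwrite("pics/c7.png",np.hstack(out))
E
```

```text
bed [216.6 -37.4 147.6] F [-0.6 -0.2 -0.5] t 25.9 rot err deg [ 2.500e-01 -1.388e+01 -1.000e-02] grip -4.151644668704174e-05 0.0
[ 1.   3.3  0.7 -3.1 -0.2 -1.   0. ]
```

View pics/c7.png

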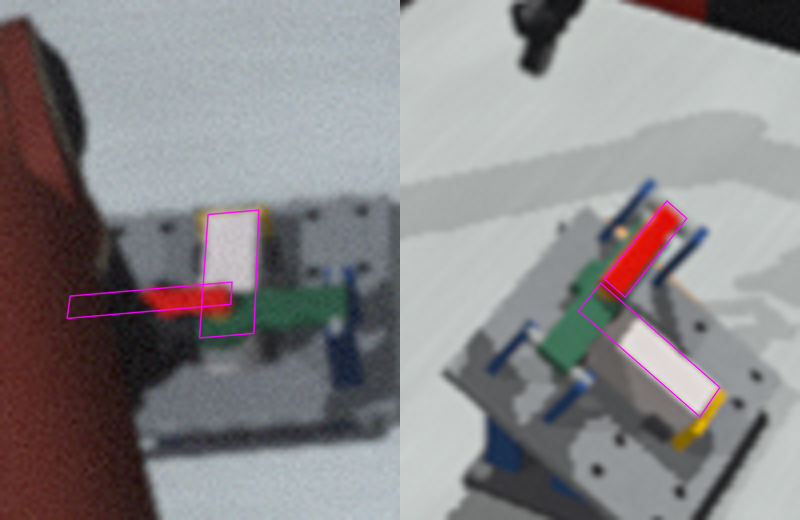

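The red lever lies flat over the gate on its predicted home outline (scene crop about (645,250)), the tube sits in its outline against the stop, and the robot is clear. Handing in.

```bash
python3 -c "
from workcell import bot
print(bot.close_job())"
```

```text
the job is handed in; nothing more can be done
None
```

The job is handed in at about 26 s, and no verdict came back: the tube is against the lower stop, the green gate is down on it and the red lever is pressed home; the clamping force on the tube I could not measure.

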